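# Hang a pail of anchors on the weighing fork

## Robot

A 7-joint arm with a two-finger parallel gripper is mounted at the origin on the work surface. World frame = base frame: x ahead of the robot, y to its left, z up, the work surface at z = 0. Lengths are in m, angles in degrees, forces in N, time in s.
With the tool pointing down it reaches from about 0.425 to 0.875 m from the base axis. Payload 4.7 kg.
Tool frame: the origin (TCP) lies midway between the tips of the shut fingers; the grasp point (between the pads) lies 19 mm behind it; z points along the fingers, x is the direction in which the jaws open and shut, and the axes are right-handed (so a half turn about z gives the same grasp; the last joint's range is limited). The gripper opens to 87 mm and grips with 3 to 60 N. Pads are 19 mm wide; open, the fingers measure 117 mm over their backs; the gripper's body (75 mm by 190 mm) begins 51 mm behind the grasp point.
Start: joints at [72.714, 18.392, -4.016, 83.108, 1.295, 78.541, -3.26], TCP at [0.202, -0.618, 0.223] pointing down, gripper open.
Joint ranges: [-163.93, 163.93], [-17.29, 119.83], [-79.2, 71.16], [3.27, 140.29], [-89.18, 269.18], [5.43, 117.66], [-154.24, 154.24]. Speed limits (degrees/s): [147.25, 147.25, 180, 180, 180, 180, 180].

## Interface

Orientations are given as [roll, pitch, yaw] about the fixed x, y, z axes, in that order (R = Rz(yaw) Ry(pitch) Rx(roll)).
In Python, from cell import env gives the robot as it stands.
- The arm moves only by the tool carry_out, never from a script. Its argument "plan" is a list of rows, each an object with "grip": the closure, from 0 (fully open) to 1 (shut); "dp": the shift along the tool's x, y, z in m, a list of three; "rotation": the turn, a rotation vector about the tool's x, y, z in degrees, a list of three. In form: [{"grip": grip, "dp": [dx, dy, dz], "rotation": [wx, wy, wz]}, ...]. A call has 1 to 8 rows; each row shifts and turns the pose as measured when the row begins, along the tool's axes as they then stand; what a row does not reach is not made up. A row lasts 1/12 s, in which the tool goes at most 41.7 mm and 7.16 degrees, less where a joint would pass 70% of its speed; a pose out of reach is approached as far as the arm can. A call is refused whole if a number of a shift passes 0.0417 or a number of a turn 7.16, either way. A call with a gripper value outside its range is refused whole. The fingers move at their own pace and stop on an object; "force" is the grip in N (left out, the last holds). Time passes only in rows, so rows that do not move let the fingers close. It gives the time, the measured TCP pose, the force and the opening at its end, in the units of the state.
- env.get_obs(): the state, without advancing time (a new reading comes with each control period).
- env.read_camera(name): name is "scene" or "top" or "wrist"; returns the picture (480x640x3 uint8, red, green, blue); there is no depth.
- env.camera_params(name): a dict with "fx", "fy", "cx", "cy" (pixels), "k1" (the pictures are not rectified: a ray, as slopes to the right and down, at radius r is drawn at 1 + k1 r^2 times it, then the intrinsics apply), "R" (3x3) and "t" (3): a world point X has camera coordinates R X + t. Camera axes: x right, y down, z forward; pixel columns grow to the right and rows downward; lengths in m; the calibration is good to about 2 mm. A picture is of the moment at which its call begins: read the wrist's pose just before it. camera_params takes no time and is no camera call; for the wrist camera it gives the pose at the moment of the call.
- env.sign_off(): hands the job in, once; it reports no verdict.
The state is a dict: "time_s": time; "qpos": joint angles; "joint_velocities": joint speeds; "effort": joint torques, N m; "tool_pos": TCP position; "tool_rot": TCP orientation; "force": force on the tool from outside, world axes, zero at the start; "wrist_torque": the same for the moment, N m; "grip_width": finger opening in m.
Only numpy, scipy, OpenCV 4.12 (cv2) and the standard library are available. Lean on these libraries where they do the work, as an engineer would, in place of code of your own. Each camera call takes 0.05 s, during which the arm holds its last target. There are 200 camera calls.

## Task

Swing the folded bail of the blue pail upright with a light fingertip, without pinching it or dragging or tipping the pail, then hang the pail by its bail on the fork of the weighing stand: wire across both prongs, red sleeve between them, drawn forward until it rests in the crook against the upturned tips. The fork is a delicate scale: lower the load on gently, never drop it or press hard, then let go and leave the pail hanging still, and leave everything else alone.

Things in the scene. Friction and masses are not known exactly. Their poses are not given: they have to be found in the camera images.
- pail: blue metal pail, part-filled with steel anchors (one rigid piece), 110 mm across the rim, 92 mm across the foot, 100 mm high, 0.4 to 0.65 kg. Origin centre of its underside on the bench; z up. The bail's two pivots lie on its y axis, 95 mm up, 59 mm either side; the bail is folded towards the pail's own -x side, roughly towards the robot
- bail (a joint): angle of the blue pail's bail: 0 folded level towards the pail's -x, 1.57 upright, stop at 1.75; starts at about 0.1 to 0.45. The pivots are slightly stiff (0.03 N m), so it stays where it is left. A pinch while it is still folded counts as too hard: under 1.2 rad the fingers may push the bail with at most 12 N
- bail_grip (a point): middle of the bail's crossbar: steel wire 6 mm thick, straight for 50 mm either side of this point, along the pail's y axis, 100 mm from the pivot axis (195 mm over the bench when upright). A red sleeve 14 mm thick and 44 mm long surrounds it: the place to push and later to grip. The wire either side of the sleeve is for the prongs
- stand: weighing stand, fixed to the bench. Origin on the bench below the crook (rest place of the wire's centre); x points from the prong tips back to the column. Two level prongs, 8 mm thick, at y = -36 and +36 mm, run from x = 0 back to a cross-plate at x = 102 mm; tips turned up 18 mm stand just in front of x = 0. Carriage (50 mm wide) from x = 109 mm back
- crook_mid (a point): fixed point 250 mm above the stand's origin: the mean height of the prong tops. They truly lie 228 to 273 mm above the bench: the carriage height differs each time and is not measured, find it by touch or sight. The fork is sprung, about 6 N per mm down and 2.5 N per mm forward along the prongs; more than 16 N on the stand damages it
- column_top (a point): top of the stand's aluminium column (34 mm wide, 24 mm deep), 300 mm above the bench, 135 mm behind the crook along the stand's x
- spare_pail: yellow pail, same build as the blue one, black sleeve on its bail; leave alone. Origin centre of underside
- yellow_bin: open yellow stacking bin of screws, 170 x 110 x 75 mm; leave alone. Origin centre of underside
- blue_bin: open blue stacking bin of screws, 170 x 110 x 75 mm; leave alone. Origin centre of underside
- carton: open cardboard carton of anchors, 120 x 100 x 60 mm; leave alone. Origin centre of underside
- screwdriver: screwdriver lying on the bench, about 200 mm long; leave alone
- tub: small white tub, 64 mm across, 40 mm high; leave alone. Origin centre of underside
- jar: clear jar, 60 mm across, 75 mm high; leave alone. Origin centre of underside
- anchor: loose steel bolt anchor, 60 mm long, 20 mm thick, lying down; leave alone
Not all that is in view belongs to the job. Leave any green look-alike of the pail alone.

How it is judged:
By the outcome, as a careful person would: the job done as asked, in the order asked, and still so for the second after the job is handed in, with the robot touching nothing.
It also fails if it takes over 72 s, if anything falls off the work surface, if the arm or the gripper's body presses on something with over 40 N, if the wrist force passes 120 N, or if a joint passes its speed limit or range.

## Working session

There is one attempt and no reset: what is moved stays moved. The work goes in short steps, Python scripts to look and compute and a tool call to move; the robot and the scene stay as the last step left them, time stands still between calls to the robot, and variables do not carry over. Pictures are saved under pics/ and viewed, about 8 in all and at most 12, crops included, and the job is handed in when it is done.

Besides the shell and the picture viewer there is one more tool, called after ">>>" as a command line: name --argument value ..., lists and objects as JSON in quotes. carry_out: Moves the arm, as the interface text tells. Its arguments: {"type":"object","properties":{"plan":{"type":"array","items":{"type":"object","properties":{"grip":{"type":"number"},"dp":{"type":"array","items":{"type":"number"}},"rotation":{"type":"array","items":{"type":"number"}}}}},"force":{"type":"number"}},"required":["plan"]}

```bash
ls; mkdir -p pics; python3 - <<'E'
from cell import env
import cv2
for n in("scene","top"):
    im=env.read_camera(n); cv2.imwrite(f"pics/{n}0.png",im[:,:,::-1])
    p=env.camera_params(n); print(n,p)
o=env.get_obs(); print(o)
E
```

```text
pics
scene {'fx': 458.12744212403555, 'fy': 458.12744212403555, 'cx': 315.67177870213465, 'cy': 238.85777868015745, 'k1': -0.11835423437431122, 'R': array([[-0.74458782,  0.66749541, -0.00623342],
       [ 0.56775727,  0.62836422, -0.53179892],
       [-0.35105648, -0.39951007, -0.84684772]]), 't': array([ 0.45350726, -0.23249015,  1.48326074])}
top {'fx': 507.55935104026406, 'fy': 507.55935104026406, 'cx': 323.11020126654626, 'cy': 238.1323657168789, 'k1': 0.012887649740341406, 'R': array([[ 0.00686783, -0.99991442,  0.01113475],
       [-0.98465034, -0.00870419, -0.1743214 ],
       [ 0.1744034 , -0.00976663, -0.98462585]]), 't': array([-0.01615629,  0.60120363,  1.1524082 ])}
{'time_s': 0.1, 'qpos': array([72.71368465, 18.43371337, -4.01750285, 83.16803947,  1.29304132,
       78.53993659, -3.26088057]), 'joint_velocities': array([-0.00606602, -0.01818111,  0.01984897, -0.1957949 ,  0.0395222 ,
        0.10967804, -0.06784325]), 'effort': array([-5.40095789e-04, -4.92572236e+01, -4.06073313e-01, -3.13399029e+01,
       -6.42127404e-02,  3.94756976e-02,  4.65729556e-05]), 'tool_pos': array([ 0.20170975, -0.61739352,  0.22158247]), 'tool_rot': array([ 1.79997106e+02,  9.65591473e-02, -7.19034904e+01]), 'force': array([-0.172592  ,  0.0748278 , -0.32136421]), 'wrist_torque': array([0.01352891, 0.02900285, 0.00532385]), 'grip_width': 0.08687002808570429}
```

View pics/top0.png

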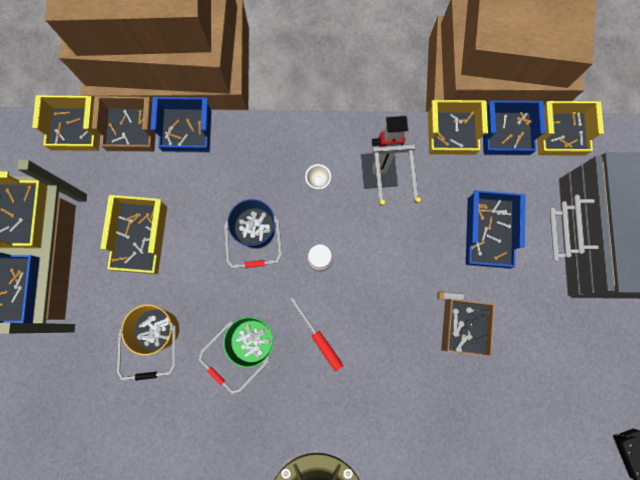

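View pics/scene0.png

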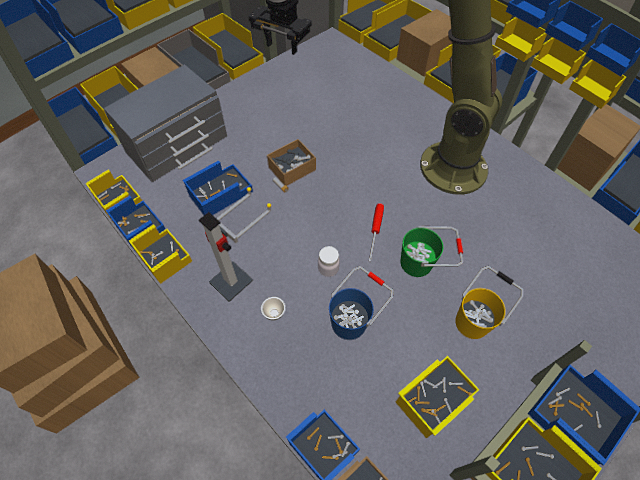

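Top view: the candidates are the blue pail (252,224) with a red sleeve (255,264), the green look-alike (249,342) and the yellow spare (148,330). The blue one matches the description. The fork's yellow tips are at (382,202) and (418,200); in the scene view they are at (249,190) and (269,206). Next I measure these and make a confirming crop.

```bash
cat > h.py <<'E'
import numpy as np, cv2
from cell import env
def ray(p,uv):
    K=np.array([[p['fx'],0,p['cx']],[0,p['fy'],p['cy']],[0,0,1]])
    n=cv2.undistortPoints(np.array([[uv]],float),K,np.array([p['k1'],0,0,0]))[0,0]
    R=np.array(p['R']);t=np.array(p['t']); d=R.T@np.array([n[0],n[1],1]); return -R.T@t,d/np.linalg.norm(d)
def plane(p,uv,z):
    c,d=ray(p,uv); return c+d*(z-c[2])/d[2]
def tri(rs):
    A=sum(np.eye(3)-np.outer(d,d) for c,d in rs); b=sum((np.eye(3)-np.outer(d,d))@c for c,d in rs)
    x=np.linalg.solve(A,b); return x,[np.linalg.norm(np.cross(x-c,d)) for c,d in rs]
def proj(p,X):
    K=np.array([[p['fx'],0,p['cx']],[0,p['fy'],p['cy']],[0,0,1]])
    return cv2.projectPoints(np.array([X],float),cv2.Rodrigues(np.array(p['R']))[0],np.array(p['t']),K,np.array([p['k1'],0,0,0]))[0][0,0]
def blobs(im,kind,roi,amin=4):
    h=cv2.cvtColor(im,cv2.COLOR_RGB2HSV); H,S,V=[h[...,i].astype(int) for i in range(3)]
    m={'red':((H<8)|(H>172))&(S>150)&(V>80),'yel':(H>18)&(H<34)&(S>120)&(V>90),'blue':(H>100)&(H<125)&(S>110)}[kind]
    k=np.zeros(m.shape,np.uint8); x0,y0,x1,y1=roi; k[y0:y1,x0:x1]=m[y0:y1,x0:x1]
    n,l,s,c=cv2.connectedComponentsWithStats(k)
    out=[]
    for i in range(1,n):
        if s[i,4]>=amin:
            pts=np.argwhere(l==i)[:,::-1].astype(np.float32); out.append((c[i].round(2),int(s[i,4]),cv2.minAreaRect(pts)))
    return out
E
python3 - <<'E'
from h import *
pt,ps=env.camera_params('top'),env.camera_params('scene')
T=cv2.imread('pics/top0.png')[:,:,::-1].copy();S=cv2.imread('pics/scene0.png')[:,:,::-1].copy()
rt=blobs(T,'red',(220,240,290,285));rs=blobs(S,'red',(355,262,395,295));print(rt,rs)
X=tri([ray(pt,rt[0][0]),ray(ps,rs[0][0])]);print('sleeve',X)
yt=blobs(T,'yel',(370,190,430,215),3);ys=blobs(S,'yel',(240,180,280,215),3)
print(yt,ys)
for a in yt:
  for b in ys: print('tip',a[0],b[0],tri([ray(pt,a[0]),ray(ps,b[0])]))
bb=blobs(T,'blue',(215,190,290,262),50);print(bb)
for z in(0,.05,.1): print(plane(pt,(252.5,224),z))
a=cv2.resize(T[190:290,205:305],(400,400),interpolation=cv2.INTER_CUBIC);b=cv2.resize(T[105:215,350:450],(400,440),interpolation=cv2.INTER_CUBIC)[:400]
cv2.imwrite('pics/crop1.png',np.hstack([a,b])[:,:,::-1])
E
```

```text
[(array([254.14, 263.43]), 106, ((254.06158447265625, 263.4923400878906), (5.457528114318848, 18.605209350585938), 82.87498474121094))] [(array([375.59, 278.22]), 87, ((375.6000061035156, 278.1999816894531), (17.200000762939453, 4.800000190734863), 36.869895935058594))]
sleeve (array([0.53251192, 0.14181983, 0.11328157]), [np.float64(0.000942715627944046), np.float64(0.0009427156279440635)])
[(array([417.91, 199.09]), 22, ((418.0, 199.0), (4.0, 4.0), 90.0)), (array([382.09, 201.91]), 22, ((382.0, 202.0), (4.0, 4.0), 90.0))] [(array([248.5, 189. ]), 16, ((248.5, 189.0), (4.0, 3.0), 90.0)), (array([268.5, 205. ]), 16, ((268.5, 205.0), (4.0, 3.0), 90.0))]
tip [417.91 199.09] [248.5 189. ] (array([ 0.64860775, -0.20041996,  0.24907926]), [np.float64(0.0008221617332779648), np.float64(0.0008221617332780752)])
tip [417.91 199.09] [268.5 205. ] (array([ 0.64016642, -0.18254549,  0.21106699]), [np.float64(0.02916841187873866), np.float64(0.029168411878738493)])
tip [382.09 201.91] [248.5 189. ] (array([ 0.65063371, -0.14287379,  0.29464485]), [np.float64(0.02859025196730674), np.float64(0.02859025196730673)])
tip [382.09 201.91] [268.5 205. ] (array([ 0.64235703, -0.12849439,  0.24905299]), [np.float64(0.0012257635396258743), np.float64(0.001225763539625737)])
[(array([248.87, 218.83]), 712, ((251.0, 223.0), (48.0, 46.0), 90.0))]
[0.64483941 0.16398318 0.        ]
[0.63460539 0.15738265 0.05      ]
[0.62437136 0.15078212 0.1       ]
```

View pics/crop1.png

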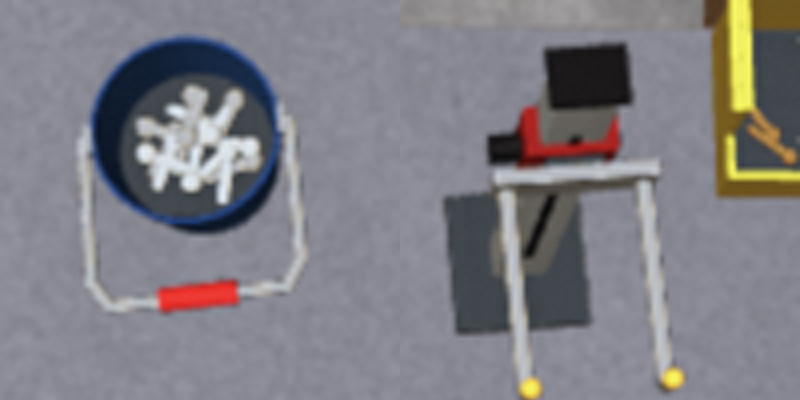

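The crop confirms it: blue pail, folded bail with a red sleeve, bail towards the robot. The fork opens toward the robot. Next I refine the geometry and write a move planner helper.

```bash
cat >> h.py <<'E'
from scipy.spatial.transform import Rotation as Ro
def st():
    o=env.get_obs(); return np.array(o['tool_pos']),Ro.from_euler('xyz',o['tool_rot'],degrees=True),o
def rot(yaw,tilt):  # tool down, x axis at yaw, turned by tilt about tool x (push) 
    return Ro.from_euler('xyz',[180,0,yaw],degrees=True)*Ro.from_rotvec([tilt,0,0],degrees=True)
def rows(P,Rt,n=8,grip=1.0,show=True):
    p,R,o=st(); rv=(R.inv()*Rt).as_rotvec(); out=[]
    for i in range(n):
        Ri=R*Ro.from_rotvec(rv*i/n); out.append((Ri.inv().apply((np.array(P)-p)/n).round(4).tolist(),np.degrees(rv/n).round(2).tolist()))
    print('t',round(o['time_s'],2),'pos',p.round(4),'rot',o['tool_rot'].round(2),'F',o['force'].round(2),'total mm',round(1e3*np.linalg.norm(np.array(P)-p),1),'deg',np.degrees(rv).round(1))
    for r in out: print(r)
E
python3 - <<'E'
from h import *
pt=env.camera_params('top')
for n,uv,z in(('bluerim',(251.5,223.2),.1),('greenrim',(248.8,341.5),.1),('sl L',(244.9,264.9),.113),('sl R',(264.3,262.7),.113),('cartonpt',(441,296),.05),('jar',(320,257),.075)): print(n,plane(pt,uv,z).round(4))
rows([.42,-.30,.33],rot(-83.4,0),10)
E
```

```text
bluerim [0.6262 0.1531 0.1   ]
greenrim [0.361  0.1506 0.1   ]
sl L [0.5285 0.1631 0.113 ]
sl R [0.5338 0.12   0.113 ]
cartonpt [ 0.4669 -0.288   0.05  ]
jar [ 0.553  -0.0043  0.075 ]
t 0.1 pos [ 0.2017 -0.6174  0.2216] rot [ 1.80e+02  1.00e-01 -7.19e+01] F [-0.17  0.07 -0.32] total mm 400.2 deg [ 0.   0.1 11.5]
([-0.0234, -0.0306, -0.0108], [0.0, 0.01, 1.15])
([-0.024, -0.0301, -0.0108], [0.0, 0.01, 1.15])
([-0.0246, -0.0296, -0.0108], [0.0, 0.01, 1.15])
([-0.0252, -0.0291, -0.0108], [0.0, 0.01, 1.15])
([-0.0258, -0.0286, -0.0108], [0.0, 0.01, 1.15])
([-0.0263, -0.0281, -0.0108], [0.0, 0.01, 1.15])
([-0.0269, -0.0276, -0.0108], [0.0, 0.01, 1.15])
([-0.0274, -0.027, -0.0108], [0.0, 0.01, 1.15])
([-0.028, -0.0265, -0.0108], [0.0, 0.01, 1.15])
([-0.0285, -0.0259, -0.0108], [0.0, 0.01, 1.15])
```

>>> carry_out --plan '[{"grip":1,"dp":[-0.024,-0.031,-0.014],"rotation":[0,0,1.4]},{"grip":1,"dp":[-0.024,-0.031,-0.014],"rotation":[0,0,1.4]},{"grip":1,"dp":[-0.024,-0.031,-0.014],"rotation":[0,0,1.4]},{"grip":1,"dp":[-0.026,-0.03,-0.014],"rotation":[0,0,1.4]},{"grip":1,"dp":[-0.026,-0.029,-0.014],"rotation":[0,0,1.4]},{"grip":1,"dp":[-0.027,-0.028,-0.014],"rotation":[0,0,1.4]},{"grip":1,"dp":[-0.028,-0.027,-0.014],"rotation":[0,0,1.4]},{"grip":1,"dp":[-0.028,-0.027,-0.012],"rotation":[0,0,1.4]}]' --force 20

```text
time_s: 0.77
tool_pos: [0.3779, -0.3629, 0.3238]
tool_rot: [179.2, 0.8, -84.9]
force: [1.0, 0.6, 0.1]
grip_width: 0.0413
```

>>> carry_out --plan '[{"grip":1,"dp":[-0.038,-0.008,0],"rotation":[0,0,0]},{"grip":1,"dp":[-0.04,-0.008,0],"rotation":[0,0,0]},{"grip":1,"dp":[-0.04,-0.008,0],"rotation":[0,0,0]},{"grip":1,"dp":[-0.04,-0.008,0],"rotation":[0,0,0]},{"grip":1,"dp":[-0.04,-0.004,0],"rotation":[0,0,0]},{"grip":1,"dp":[-0.04,0,0],"rotation":[0,0,0]},{"grip":1,"dp":[-0.04,0,0],"rotation":[0,0,0]},{"grip":1,"dp":[-0.04,0,0],"rotation":[0,0,0]}]'

```text
time_s: 1.43
tool_pos: [0.3877, -0.0325, 0.3269]
tool_rot: [179.4, 0.7, -84.6]
force: [0.8, -1.6, 0.5]
grip_width: 0.0005
```

```bash
python3 - <<'E'
from h import *
rows([.44,.131,.25],rot(-83,52),8)
E
```

```text
t 1.43 pos [ 0.3877 -0.0325  0.3269] rot [179.36   0.72 -84.62] F [ 0.76 -1.64  0.46] total mm 188.1 deg [52.6 -0.1 -1.8]
([-0.0196, -0.0085, 0.0098], [6.58, -0.01, -0.23])
([-0.0196, -0.0074, 0.0107], [6.58, -0.01, -0.23])
([-0.0195, -0.0062, 0.0115], [6.58, -0.01, -0.23])
([-0.0195, -0.005, 0.0121], [6.58, -0.01, -0.23])
([-0.0195, -0.0036, 0.0126], [6.58, -0.01, -0.23])
([-0.0195, -0.0022, 0.013], [6.58, -0.01, -0.23])
([-0.0195, -0.0008, 0.0131], [6.58, -0.01, -0.23])
([-0.0195, 0.0006, 0.0131], [6.58, -0.01, -0.23])
```

>>> carry_out --plan '[{"grip":1,"dp":[-0.02,-0.0085,0.009],"rotation":[6.6,0,-0.2]},{"grip":1,"dp":[-0.02,-0.0075,0.01],"rotation":[6.6,0,-0.2]},{"grip":1,"dp":[-0.02,-0.006,0.011],"rotation":[6.6,0,-0.2]},{"grip":1,"dp":[-0.02,-0.005,0.012],"rotation":[6.6,0,-0.2]},{"grip":1,"dp":[-0.02,-0.0035,0.012],"rotation":[6.6,0,-0.2]},{"grip":1,"dp":[-0.02,-0.002,0.013],"rotation":[6.6,0,-0.2]},{"grip":1,"dp":[-0.02,-0.001,0.013],"rotation":[6.6,0,-0.2]},{"grip":1,"dp":[-0.02,0,0.013],"rotation":[6.6,0,-0.2]}]'

```text
time_s: 2.1
tool_pos: [0.4398, 0.029, 0.261]
tool_rot: [-168.6, 1.0, -82.7]
force: [-0.2, 1.3, 0.5]
grip_width: 0.0008
```

```bash
python3 - <<'E'
from h import *
import math
# finger pad side 9.5mm from centre line; go to a pre-contact point behind/below the sleeve
S=np.array([.5325,.1418,.113]); y=math.radians(7); f=np.array([math.cos(y),math.sin(y),0])
R=rot(-83,52); n=-R.as_matrix()[:,1]; print('n',n, 'z',R.as_matrix()[:,2])
n=n if n[2]>0 else -n
C=S+.012*R.as_matrix()[:,2]-n*(.007+.0095)   # TCP when touching
print('touch TCP',C)
A=C-n*.010-.06*f*1; print('pre',A)
rows(A,R,8)
q=env.get_obs()['qpos'];print(q)
E
```

```text
n [0.61107243 0.07503026 0.78801075] z [ 0.78213704  0.09603435 -0.61566148]
touch TCP [0.53180295 0.14171441 0.09260988]
pre [0.46613946 0.13365195 0.08472978]
t 2.1 pos [0.4398 0.029  0.261 ] rot [-168.63    1.    -82.7 ] F [-0.2   1.29  0.51] total mm 206.7 deg [40.6  1.  -0.3]
([-0.0122, -0.0004, 0.0228], [5.08, 0.13, -0.03])
([-0.0122, 0.0016, 0.0227], [5.08, 0.13, -0.03])
([-0.0123, 0.0036, 0.0225], [5.08, 0.13, -0.03])
([-0.0123, 0.0055, 0.022], [5.08, 0.13, -0.03])
([-0.0124, 0.0075, 0.0214], [5.08, 0.13, -0.03])
([-0.0124, 0.0093, 0.0206], [5.08, 0.13, -0.03])
([-0.0125, 0.0111, 0.0197], [5.08, 0.13, -0.03])
([-0.0125, 0.0128, 0.0186], [5.08, 0.13, -0.03])
[  3.61888438 -17.18838879  -7.84108227 115.38008851  -4.15716851
  70.38414711 -85.89433123]
```

```bash
python3 - <<'E'
import numpy as np
from scipy.optimize import least_squares
D=[((18.434,83.168,78.54),(.6495,.2216)),((-17.188,115.38,70.384),(.4408,.261))]
def fk(v,q):
    a,b,c=np.cumsum(np.radians(q)); h,l1,l2,l3=v
    return np.array([l1*np.sin(a)+l2*np.sin(b)+l3*np.sin(c),h+l1*np.cos(a)+l2*np.cos(b)+l3*np.cos(c)])
s=least_squares(lambda v:np.r_[np.r_[[fk(v,q)-x for q,x in D]].ravel()*100,(v-np.array([.33,.4,.39,.3]))*.1],[.33,.4,.39,.3]);v=s.x;print(v,s.fun)
for r,z in((.47,.09),(.50,.09),(.54,.09),(.57,.12),(.6,.15)):
    ok=[]
    for th in range(-40,80,5):
        T=np.radians(180-th); w=np.array([r-v[3]*np.sin(T),z-v[3]*np.cos(T)-v[0]]); d=np.hypot(*w)
        c=(d*d-v[1]**2-v[2]**2)/(2*v[1]*v[2])
        if abs(c)>1: continue
        q4=np.arccos(c); q2=np.arctan2(w[0],w[1])-np.arctan2(v[2]*np.sin(q4),v[1]+v[2]*np.cos(q4))
        q=np.degrees([q2,q4,T-q2-q4])
        if -17<q[0]<119 and 4<q[1]<140 and 6<q[2]<117: ok.append(th)
    print(r,z,ok[:1],ok[-1:])
E
```

```text
[0.20306678 0.44930602 0.5187749  0.30339208] [-5.25474895e-05 -4.81183151e-04  1.23231672e-05  4.93876473e-04
 -1.26933219e-02  4.93060232e-03  1.28774899e-02  3.39208064e-04]
0.47 0.09 [-40] [30]
0.5 0.09 [-40] [35]
0.54 0.09 [-40] [40]
0.57 0.12 [-40] [45]
0.6 0.15 [-40] [45]
```

```bash
cat >> h.py <<'E'
def touch(S,tilt,along=.012,yaw=-83):
    M=rot(yaw,tilt).as_matrix(); n=-M[:,1]; n=n*np.sign(n[2]); return S+along*M[:,2]-n*.0165
E
python3 - <<'E'
from h import *
S=np.array([.5325,.1418,.113]); C=touch(S,30); print(C, touch(S,35))
rows(C-np.array([.035,.004,-.05]),rot(-83,25),8)
E
```

```text
[0.52427237 0.14078977 0.0943577 ] [0.52591635 0.14099163 0.09370616]
t 2.1 pos [0.4398 0.029  0.261 ] rot [-168.63    1.    -82.7 ] F [-0.2   1.29  0.51] total mm 166.3 deg [13.6  1.  -0. ]
([-0.0123, -0.0048, 0.0161], [1.7, 0.13, -0.0])
([-0.0124, -0.0043, 0.0162], [1.7, 0.13, -0.0])
([-0.0124, -0.0038, 0.0163], [1.7, 0.13, -0.0])
([-0.0124, -0.0033, 0.0163], [1.7, 0.13, -0.0])
([-0.0125, -0.0028, 0.0164], [1.7, 0.13, -0.0])
([-0.0125, -0.0024, 0.0164], [1.7, 0.13, -0.0])
([-0.0125, -0.0019, 0.0165], [1.7, 0.13, -0.0])
([-0.0126, -0.0014, 0.0165], [1.7, 0.13, -0.0])
```

>>> carry_out --plan '[{"grip":1,"dp":[-0.014,-0.0055,0.015],"rotation":[1.5,0.1,0]},{"grip":1,"dp":[-0.014,-0.005,0.016],"rotation":[1.7,0.1,0]},{"grip":1,"dp":[-0.014,-0.004,0.016],"rotation":[1.7,0.1,0]},{"grip":1,"dp":[-0.014,-0.003,0.016],"rotation":[1.7,0.1,0]},{"grip":1,"dp":[-0.014,-0.003,0.0165],"rotation":[1.7,0.1,0]},{"grip":1,"dp":[-0.014,-0.0025,0.0165],"rotation":[1.7,0.1,0]},{"grip":1,"dp":[-0.014,-0.002,0.0165],"rotation":[1.7,0.1,0]},{"grip":1,"dp":[-0.014,-0.0015,0.0165],"rotation":[1.7,0.1,0]}]'

```text
time_s: 2.77
tool_pos: [0.4882, 0.1579, 0.1415]
tool_rot: [-154.6, 0.5, -82.6]
force: [0.4, -1.1, 0.1]
grip_width: 0.0005
```

```bash
python3 - <<'E'
from h import *
S=np.array([.5325,.1418,.113]); C=touch(S,30)
rows(C-np.array([.030,.0037,.004]),rot(-83,30),6)
E
```

```text
t 2.77 pos [0.4882 0.1579 0.1415] rot [-154.55    0.51  -82.59] F [ 0.39 -1.08  0.08] total mm 55.5 deg [4.6 0.6 0.1]
([0.0036, 0.0031, 0.0079], [0.76, 0.11, 0.02])
([0.0036, 0.0032, 0.0079], [0.76, 0.11, 0.02])
([0.0036, 0.0034, 0.0078], [0.76, 0.11, 0.02])
([0.0036, 0.0035, 0.0078], [0.76, 0.11, 0.02])
([0.0036, 0.0036, 0.0078], [0.76, 0.11, 0.02])
([0.0036, 0.0037, 0.0077], [0.76, 0.11, 0.02])
```

>>> carry_out --plan '[{"grip":1,"dp":[0.0036,0.0031,0.0079],"rotation":[0.76,0.1,0]},{"grip":1,"dp":[0.0036,0.0032,0.0079],"rotation":[0.76,0.1,0]},{"grip":1,"dp":[0.0036,0.0034,0.0078],"rotation":[0.76,0.1,0]},{"grip":1,"dp":[0.0036,0.0035,0.0078],"rotation":[0.76,0.1,0]},{"grip":1,"dp":[0.0036,0.0036,0.0078],"rotation":[0.76,0.1,0]},{"grip":1,"dp":[0.0036,0.0037,0.0077],"rotation":[0.76,0.1,0]},{"grip":1,"dp":[0,0,0],"rotation":[0,0,0]}]'

```text
time_s: 3.35
tool_pos: [0.4876, 0.1397, 0.0805]
tool_rot: [-150.4, -0.2, -82.3]
force: [-1.1, -0.3, -0.9]
grip_width: 0.0001
```

```bash
python3 - <<'E'
from h import *
S=np.array([.5325,.1418,.113]); C=touch(S,32)
rows(C+np.array([0.002,0,-.005]),rot(-83,32),8)
w=env.read_camera('wrist');t=env.read_camera('scene')
cv2.imwrite('pics/w1.png',np.vstack([w[::2,::2],cv2.resize(t[220:340,300:420],(320,320))[:240]])[:,:,::-1])
cv2.imwrite('pics/w1s.png',np.hstack([cv2.resize(t[220:340,300:420],(400,400),interpolation=cv2.INTER_CUBIC),cv2.resize(w,(533,400))[:,:400]])[:,:,::-1])
E
```

```text
t 3.35 pos [0.4876 0.1397 0.0805] rot [-150.41   -0.16  -82.35] F [-1.12 -0.31 -0.89] total mm 40.2 deg [2.4 0.2 0.6]
([0.0005, -0.0048, 0.0015], [0.3, 0.02, 0.08])
([0.0005, -0.0048, 0.0015], [0.3, 0.02, 0.08])
([0.0005, -0.0048, 0.0015], [0.3, 0.02, 0.08])
([0.0005, -0.0048, 0.0016], [0.3, 0.02, 0.08])
([0.0005, -0.0047, 0.0016], [0.3, 0.02, 0.08])
([0.0005, -0.0047, 0.0016], [0.3, 0.02, 0.08])
([0.0005, -0.0047, 0.0016], [0.3, 0.02, 0.08])
([0.0005, -0.0047, 0.0017], [0.3, 0.02, 0.08])
```

View pics/w1s.png

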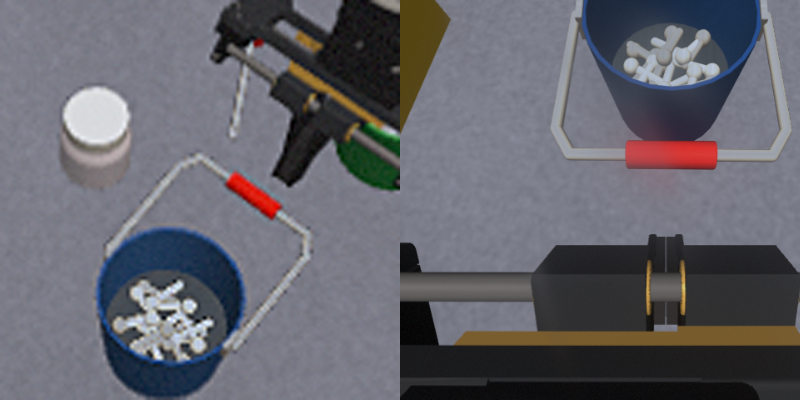

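Both views show the shut fingertip about 40 mm short of the sleeve and laterally centred on it (wrist sleeve at crop (671,154), fingers at x≈667), clear of the green pail. Next I slide under the sleeve, then lift.

>>> carry_out --plan '[{"grip":1,"dp":[0,-0.0045,0.002],"rotation":[0.3,0,0]},{"grip":1,"dp":[0,-0.0045,0.002],"rotation":[0.3,0,0]},{"grip":1,"dp":[0,-0.0045,0.002],"rotation":[0.3,0,0]},{"grip":1,"dp":[0,-0.0045,0.002],"rotation":[0.3,0,0]},{"grip":1,"dp":[0,-0.0045,0.002],"rotation":[0.3,0,0]},{"grip":1,"dp":[0,-0.0045,0.002],"rotation":[0.3,0,0]},{"grip":1,"dp":[0,-0.0045,0.002],"rotation":[0.3,0,0]},{"grip":1,"dp":[0,0,0],"rotation":[0,0,0]}]'

```text
time_s: 4.12
tool_pos: [0.5297, 0.1478, 0.0915]
tool_rot: [-147.6, -0.0, -82.3]
force: [-1.1, -0.3, -1.2]
grip_width: 0.0002
```

```bash
cat > arc.py <<'E'
from h import *
import sys,math
# follow the bail arc: angles a (deg), tool tilt per angle; prints tool-frame rows
piv=np.array([.630,.1535,.095]); f=np.array([math.cos(math.radians(7)),math.sin(math.radians(7)),0])
a0,a1,t1,n=float(sys.argv[1]),float(sys.argv[2]),float(sys.argv[3]),int(sys.argv[4])
p,R,o=st(); print('pos',p.round(4),o['tool_rot'].round(1),'F',o['force'].round(2),'t',o['time_s'])
for s in (0,1/n*4,1):
    a=math.radians(a0+(a1-a0)*s); S=piv+.1*(-f*math.cos(a)+np.array([0,0,math.sin(a)]))
    print('angle',math.degrees(a),'sleeve',S.round(4),'touch TCP at t1',touch(S,t1).round(4))
a=math.radians(a1);S=piv+.1*(-f*math.cos(a)+np.array([0,0,math.sin(a)]))
rows(touch(S,t1),rot(-83,t1),n)
E
python3 arc.py 10 30 32 8
```

```text
pos [0.5297 0.1478 0.0915] [-147.6   -0.   -82.3] F [-1.14 -0.33 -1.17] t 4.1167
angle 10.0 sleeve [0.5323 0.1415 0.1124] touch TCP at t1 [0.5247 0.1406 0.0934]
angle 20.0 sleeve [0.5367 0.142  0.1292] touch TCP at t1 [0.5292 0.1411 0.1103]
angle 29.999999999999996 sleeve [0.544  0.1429 0.145 ] touch TCP at t1 [0.5365 0.142  0.1261]
t 4.12 pos [0.5297 0.1478 0.0915] rot [-1.4763e+02 -3.0000e-02 -8.2290e+01] F [-1.14 -0.33 -1.17] total mm 35.7 deg [-0.4  0.4  0.6]
([0.0008, -0.0029, -0.0032], [-0.05, 0.04, 0.08])
([0.0008, -0.0029, -0.0033], [-0.05, 0.04, 0.08])
([0.0008, -0.0029, -0.0033], [-0.05, 0.04, 0.08])
([0.0008, -0.0029, -0.0033], [-0.05, 0.04, 0.08])
([0.0008, -0.0029, -0.0033], [-0.05, 0.04, 0.08])
([0.0008, -0.0029, -0.0033], [-0.05, 0.04, 0.08])
([0.0008, -0.0029, -0.0033], [-0.05, 0.04, 0.08])
([0.0008, -0.0029, -0.0033], [-0.05, 0.04, 0.08])
```

>>> carry_out --plan '[{"grip":1,"dp":[0.0015,-0.001,-0.002],"rotation":[0,0,0]},{"grip":1,"dp":[0.0015,-0.0015,-0.003],"rotation":[0,0,0]},{"grip":1,"dp":[0.0015,-0.0021,-0.0034],"rotation":[0,0,0]},{"grip":1,"dp":[0.001,-0.0021,-0.0034],"rotation":[0,0,0]},{"grip":1,"dp":[0,-0.0021,-0.0034],"rotation":[0,0,0]},{"grip":1,"dp":[0,-0.0025,-0.0034],"rotation":[0,0,0]}]'

```text
time_s: 4.62
tool_pos: [0.5286, 0.1411, 0.1134]
tool_rot: [-147.8, -0.0, -82.3]
force: [-0.3, 0.5, 0.1]
grip_width: 0.0006
```

```bash
cat > sl.py <<'E'
from h import *
pt,ps=env.camera_params('top'),env.camera_params('scene')
T,S=env.read_camera('top'),env.read_camera('scene')
f=lambda im,roi:max(blobs(im,'red',roi),key=lambda b:b[1],default=None)
a,b=f(T,(225,200,290,285)),f(S,(320,225,395,300)); print('top',a,'scene',b)
if a and b: print('sleeve',tri([ray(pt,a[0]),ray(ps,b[0])]))
w=env.camera_params('wrist');W=env.read_camera('wrist');c=f(W,(0,0,640,480));print('wrist',c and c[:2])
if b and c: print('scene+wrist',tri([ray(w,c[0]),ray(ps,b[0])]))
r=[ray(k,x[0]) for k,x in((pt,a),(ps,b),(w,c)) if x]; print('all',tri(r))
E
python3 sl.py; python3 arc.py 20 40 32 8|head -6
```

```text
top (array([253.95, 260.17]), 115, ((254.3168487548828, 260.1683654785156), (6.169230937957764, 19.104713439941406), 84.2894058227539)) scene (array([374.15, 275.35]), 96, ((374.0402526855469, 275.2281799316406), (17.53156280517578, 5.406930923461914), 34.99202346801758))
sleeve (array([0.53762304, 0.13969387, 0.13217207]), [np.float64(0.0014094913990048436), np.float64(0.0014094913990048163)])
wrist (array([322.06, 274.81]), 3390)
scene+wrist (array([0.53935411, 0.14024621, 0.1349667 ]), [np.float64(0.0009277208772124122), np.float64(0.0009277208772124157)])
all (array([0.538309  , 0.14025951, 0.13370838]), [np.float64(0.001745964531789401), np.float64(0.001503160569304418), np.float64(0.0012033960326996238)])
pos [0.529  0.1414 0.1136] [-147.8   -0.   -82.3] F [ 0.21 -0.26 -1.39] t 4.7667
angle 20.0 sleeve [0.5367 0.142  0.1292] touch TCP at t1 [0.5292 0.1411 0.1103]
angle 29.999999999999996 sleeve [0.544  0.1429 0.145 ] touch TCP at t1 [0.5365 0.142  0.1261]
angle 40.0 sleeve [0.554  0.1442 0.1593] touch TCP at t1 [0.5464 0.1432 0.1404]
t 4.77 pos [0.529  0.1414 0.1136] rot [-1.4778e+02 -4.0000e-02 -8.2280e+01] F [ 0.21 -0.26 -1.39] total mm 32.0 deg [-0.2  0.3  0.6]
([0.0001, -0.0036, -0.0017], [-0.03, 0.04, 0.08])
```

The sleeve rose from 0.113 to 0.133 m with forces at noise level, so the lift is working. Following the arc.

>>> carry_out --plan '[{"grip":1,"dp":[0,-0.003,-0.0028],"rotation":[0,0,0]},{"grip":1,"dp":[0,-0.0035,-0.0027],"rotation":[0,0,0]},{"grip":1,"dp":[0,-0.0037,-0.0024],"rotation":[0,0,0]},{"grip":1,"dp":[0,-0.004,-0.002],"rotation":[0,0,0]},{"grip":1,"dp":[0,-0.004,-0.0016],"rotation":[0,0,0]},{"grip":1,"dp":[0,-0.004,-0.0012],"rotation":[0,0,0]},{"grip":1,"dp":[0,-0.004,-0.0008],"rotation":[0,0,0]},{"grip":1,"dp":[0,-0.004,-0.0005],"rotation":[0,0,0]}]'

```text
time_s: 5.43
tool_pos: [0.5478, 0.1441, 0.1436]
tool_rot: [-147.9, -0.1, -82.2]
force: [-0.2, -0.2, 0.3]
grip_width: 0.0002
```

```bash
python3 sl.py|tail -1; python3 arc.py 50 70 22 8
```

```text
all (array([0.5573032 , 0.1427599 , 0.16383561]), [np.float64(0.001840905400071295), np.float64(0.0010894507626877223), np.float64(0.0016894441583862707)])
pos [0.5479 0.1442 0.1436] [-1.478e+02 -1.000e-01 -8.230e+01] F [-0.26 -0.7  -0.65] t 5.5833
angle 50.0 sleeve [0.5662 0.1457 0.1716] touch TCP at t1 [0.5555 0.1443 0.1543]
angle 59.99999999999999 sleeve [0.5804 0.1474 0.1816] touch TCP at t1 [0.5696 0.1461 0.1643]
angle 70.0 sleeve [0.5961 0.1493 0.189 ] touch TCP at t1 [0.5853 0.148  0.1717]
t 5.58 pos [0.5479 0.1442 0.1436] rot [-1.4784e+02 -5.0000e-02 -8.2250e+01] F [-0.26 -0.7  -0.65] total mm 46.9 deg [-10.2   0.3   0.7]
([0.0002, -0.0058, -0.0005], [-1.27, 0.04, 0.09])
([0.0001, -0.0058, -0.0006], [-1.27, 0.04, 0.09])
([0.0001, -0.0058, -0.0007], [-1.27, 0.04, 0.09])
([0.0001, -0.0058, -0.0009], [-1.27, 0.04, 0.09])
([0.0001, -0.0058, -0.001], [-1.27, 0.04, 0.09])
([0.0001, -0.0058, -0.0011], [-1.27, 0.04, 0.09])
([0.0001, -0.0057, -0.0012], [-1.27, 0.04, 0.09])
([0.0001, -0.0057, -0.0014], [-1.27, 0.04, 0.09])
```

>>> carry_out --plan '[{"grip":1,"dp":[0,-0.0045,-0.0012],"rotation":[-0.5,0,0]},{"grip":1,"dp":[0,-0.0045,-0.0012],"rotation":[-1,0,0]},{"grip":1,"dp":[0,-0.0045,-0.0012],"rotation":[-1,0,0]},{"grip":1,"dp":[0,-0.0045,-0.001],"rotation":[-1,0,0]},{"grip":1,"dp":[0,-0.0045,-0.0008],"rotation":[-1,0,0]},{"grip":1,"dp":[0,-0.0045,-0.0007],"rotation":[-1,0,0]},{"grip":1,"dp":[0,-0.0045,-0.0005],"rotation":[-1,0,0]},{"grip":1,"dp":[0,-0.0045,-0.0005],"rotation":[-1,0,0]}]'

```text
time_s: 6.25
tool_pos: [0.5744, 0.1474, 0.1659]
tool_rot: [-156.2, -0.1, -82.2]
force: [-1.5, -0.6, -0.2]
grip_width: 0.0004
```

```bash
python3 sl.py|tail -1; python3 arc.py 70 90 20 8
```

```text
all (array([0.58725023, 0.15088867, 0.19223817]), [np.float64(0.006394139449311826), np.float64(0.00382119238852185), np.float64(0.0028122290482119924)])
pos [0.5749 0.1475 0.166 ] [-1.56e+02 -1.00e-01 -8.22e+01] F [-0.87 -0.1   0.37] t 6.4
angle 70.0 sleeve [0.5961 0.1493 0.189 ] touch TCP at t1 [0.5847 0.1479 0.172 ]
angle 80.0 sleeve [0.6128 0.1514 0.1935] touch TCP at t1 [0.6014 0.15   0.1766]
angle 90.0 sleeve [0.63   0.1535 0.195 ] touch TCP at t1 [0.6187 0.1521 0.1781]
t 6.4 pos [0.5749 0.1475 0.166 ] rot [-1.5604e+02 -9.0000e-02 -8.2220e+01] F [-0.87 -0.1   0.37] total mm 45.7 deg [-4.   0.2  0.8]
([0.0002, -0.0056, 0.0009], [-0.49, 0.03, 0.1])
([0.0002, -0.0057, 0.0008], [-0.49, 0.03, 0.1])
([0.0002, -0.0057, 0.0008], [-0.49, 0.03, 0.1])
([0.0001, -0.0057, 0.0007], [-0.49, 0.03, 0.1])
([0.0001, -0.0057, 0.0007], [-0.49, 0.03, 0.1])
([0.0001, -0.0057, 0.0006], [-0.49, 0.03, 0.1])
([0.0001, -0.0057, 0.0006], [-0.49, 0.03, 0.1])
([0.0001, -0.0057, 0.0005], [-0.49, 0.03, 0.1])
```

>>> carry_out --plan '[{"grip":1,"dp":[0,-0.005,0],"rotation":[-0.5,0,0]},{"grip":1,"dp":[0,-0.005,0.0004],"rotation":[-0.5,0,0]},{"grip":1,"dp":[0,-0.005,0.0006],"rotation":[-0.5,0,0]},{"grip":1,"dp":[0,-0.005,0.0008],"rotation":[-0.5,0,0]},{"grip":1,"dp":[0,-0.005,0.001],"rotation":[-0.5,0,0]},{"grip":1,"dp":[0,-0.005,0.0012],"rotation":[-0.5,0,0]},{"grip":1,"dp":[0,-0.0045,0.0014],"rotation":[-0.5,0,0]},{"grip":1,"dp":[0,-0.004,0.0014],"rotation":[-0.5,0,0]}]'

```text
time_s: 7.07
tool_pos: [0.6141, 0.1526, 0.1733]
tool_rot: [-160.5, -0.2, -82.2]
force: [-0.4, -0.1, 1.1]
grip_width: 0.0002
```

```bash
python3 sl.py; python3 arc.py 80 90 20 8|tail -9
```

```text
top None scene (array([354.25, 289.36]), 113, ((354.1600341796875, 289.1199951171875), (19.200000762939453, 6.0), 36.869895935058594))
wrist (array([319.71, 278.33]), 3503)
scene+wrist (array([0.62761387, 0.15355243, 0.19973026]), [np.float64(0.00030509608249360036), np.float64(0.00030509608249348425)])
all (array([0.62761387, 0.15355243, 0.19973026]), [np.float64(0.00030509608249348425), np.float64(0.00030509608249360036)])
t 7.22 pos [0.6139 0.1526 0.1731] rot [-1.605e+02 -1.500e-01 -8.220e+01] F [-0.6  -0.02  0.24] total mm 7.0 deg [0.5 0.1 0.8]
([0.0001, -0.0008, -0.0004], [0.06, 0.02, 0.1])
([0.0001, -0.0008, -0.0004], [0.06, 0.02, 0.1])
([0.0001, -0.0008, -0.0004], [0.06, 0.02, 0.1])
([0.0001, -0.0008, -0.0004], [0.06, 0.02, 0.1])
([0.0001, -0.0008, -0.0004], [0.06, 0.02, 0.1])
([0.0001, -0.0008, -0.0004], [0.06, 0.02, 0.1])
([0.0001, -0.0008, -0.0004], [0.06, 0.02, 0.1])
([0.0001, -0.0008, -0.0004], [0.06, 0.02, 0.1])
```

>>> carry_out --plan '[{"grip":1,"dp":[0,-0.0025,-0.0005],"rotation":[0,0,0]},{"grip":1,"dp":[0,0,0],"rotation":[0,0,0]},{"grip":1,"dp":[0,0.01,0.003],"rotation":[0,0,0]},{"grip":1,"dp":[0,0.02,0],"rotation":[0,0,0]},{"grip":1,"dp":[0,0.02,-0.02],"rotation":[0,0,0]},{"grip":1,"dp":[0,0.01,-0.03],"rotation":[0,0,-5]},{"grip":0.8,"dp":[0,0,-0.03],"rotation":[-2,0,-6]},{"grip":0.5,"dp":[0,0,-0.03],"rotation":[-2,0,-6]}]'

```text
time_s: 7.88
tool_pos: [0.5152, 0.1378, 0.2476]
tool_rot: [-166.5, -5.3, -65.4]
force: [1.6, 0.1, -0.0]
grip_width: 0.0078
```

```bash
python3 sl.py; cat >> h.py <<'E'
def rotg(yaw,tilt): return Ro.from_euler('xyz',[180,0,yaw],degrees=True)*Ro.from_rotvec([0,tilt,0],degrees=True)
E
python3 - <<'E'
from h import *
S=np.array([.629,.1535,.195]);R=rotg(7,25)
rows(S+R.apply([0,0,.019-.09]),R,12,0)
E
```

```text
top (array([244.87, 213.72]), 137, ((245.07997131347656, 213.55996704101562), (6.788225173950195, 21.213205337524414), 81.8698959350586)) scene (array([353.95, 289.79]), 109, ((353.8000183105469, 289.6000061035156), (19.200000762939453, 5.600000381469727), 36.869895935058594))
sleeve (array([0.62718427, 0.15371019, 0.19671544]), [np.float64(0.0012189361538657863), np.float64(0.0012189361538657722)])
wrist (array([363.04, 115.7 ]), 1516)
scene+wrist (array([0.62800454, 0.15312997, 0.19715214]), [np.float64(0.0002776166041708178), np.float64(0.00027761660417085403)])
all (array([0.62741469, 0.15364208, 0.19734465]), [np.float64(0.0014513683551596898), np.float64(0.0010288218496058209), np.float64(0.0004554394713532318)])
t 8.03 pos [0.5188 0.1395 0.2507] rot [-165.94   -5.27  -65.66] F [-0.04 -0.23 -0.74] total mm 81.5 deg [  6.9   8.2 -71.7]
([0.002, -0.0064, 0.001], [0.58, 0.68, -5.97])
([0.0027, -0.0061, 0.0011], [0.58, 0.68, -5.97])
([0.0033, -0.0058, 0.0012], [0.58, 0.68, -5.97])
([0.0039, -0.0054, 0.0013], [0.58, 0.68, -5.97])
([0.0044, -0.005, 0.0014], [0.58, 0.68, -5.97])
([0.0049, -0.0045, 0.0015], [0.58, 0.68, -5.97])
([0.0053, -0.0039, 0.0016], [0.58, 0.68, -5.97])
([0.0056, -0.0034, 0.0017], [0.58, 0.68, -5.97])
([0.0059, -0.0027, 0.0018], [0.58, 0.68, -5.97])
([0.0062, -0.0021, 0.0019], [0.58, 0.68, -5.97])
([0.0063, -0.0014, 0.002], [0.58, 0.68, -5.97])
([0.0064, -0.0007, 0.0021], [0.58, 0.68, -5.97])
```

>>> carry_out --plan '[{"grip":0.5,"dp":[0,0,-0.01],"rotation":[0.6,0.7,-6.5]},{"grip":0.5,"dp":[0,0,-0.01],"rotation":[0.6,0.7,-6.5]},{"grip":0.5,"dp":[0.002,-0.005,0],"rotation":[0.6,0.7,-6.5]},{"grip":0.5,"dp":[0.003,-0.005,0],"rotation":[0.6,0.7,-6.5]},{"grip":0.4,"dp":[0.003,-0.005,0],"rotation":[0.6,0.7,-6.5]},{"grip":0.3,"dp":[0.004,-0.004,0],"rotation":[0.6,0.7,-6.5]},{"grip":0.2,"dp":[0.005,-0.003,0],"rotation":[0.6,0.7,-6.5]},{"grip":0.1,"dp":[0.005,-0.002,0],"rotation":[0.6,0.7,-6.5]}]'

```text
time_s: 8.7
tool_pos: [0.5411, 0.1448, 0.272]
tool_rot: [-174.5, -21.1, -12.0]
force: [0.2, -0.2, 0.1]
grip_width: 0.0625
```

```bash

python3 - <<'E'
from h import *
S=np.array([.6275,.1535,.195]);R=rotg(7,25)
rows(S+R.apply([0,0,.019-.07]),R,6,0)
E
```

```text
t 8.7 pos [0.5411 0.1448 0.272 ] rot [-174.46  -21.11  -12.01] F [ 0.24 -0.24  0.12] total mm 72.1 deg [  2.    3.  -17.6]
([0.0078, -0.0024, 0.0088], [0.33, 0.5, -2.94])
([0.0079, -0.0019, 0.0089], [0.33, 0.5, -2.94])
([0.0079, -0.0015, 0.009], [0.33, 0.5, -2.94])
([0.0079, -0.001, 0.009], [0.33, 0.5, -2.94])
([0.0078, -0.0006, 0.0091], [0.33, 0.5, -2.94])
([0.0078, -0.0001, 0.0092], [0.33, 0.5, -2.94])
```

>>> carry_out --plan '[{"grip":0.1,"dp":[0.012,-0.002,0.002],"rotation":[0.33,0.5,-3]},{"grip":0.1,"dp":[0.012,-0.002,0.004],"rotation":[0.33,0.5,-3]},{"grip":0.1,"dp":[0.011,-0.0015,0.006],"rotation":[0.33,0.5,-3]},{"grip":0.1,"dp":[0.006,-0.001,0.01],"rotation":[0.33,0.5,-3]},{"grip":0.1,"dp":[0.004,-0.0005,0.014],"rotation":[0.33,0.5,-3]},{"grip":0.1,"dp":[0.002,0,0.014],"rotation":[0.33,0.5,-3]},{"grip":0.1,"dp":[0,0,0],"rotation":[0,0,0]}]'

```text
time_s: 9.28
tool_pos: [0.6034, 0.1471, 0.2332]
tool_rot: [179.4, -24.5, 8.4]
force: [-0.4, 0.4, -1.0]
grip_width: 0.0779
```

```bash

python3 - <<'E'
from h import *
S=np.array([.6275,.1535,.195]);R=rotg(7,25)
rows(S+R.apply([0,0,.019]),R,8,0)
W=env.camera_params('wrist');im=env.read_camera('wrist');print([b[:2] for b in blobs(im,'red',(0,0,640,480),100)])
print(proj(W,S))
E
```

```text
t 9.28 pos [0.6034 0.1471 0.2332] rot [179.45 -24.54   8.4 ] F [-0.37  0.37 -0.97] total mm 64.5 deg [-0.   0.5  1.3]
([0.0009, -0.0004, 0.008], [-0.0, 0.06, 0.16])
([0.0008, -0.0004, 0.008], [-0.0, 0.06, 0.16])
([0.0008, -0.0004, 0.008], [-0.0, 0.06, 0.16])
([0.0008, -0.0004, 0.008], [-0.0, 0.06, 0.16])
([0.0008, -0.0004, 0.008], [-0.0, 0.06, 0.16])
([0.0008, -0.0004, 0.008], [-0.0, 0.06, 0.16])
([0.0008, -0.0004, 0.008], [-0.0, 0.06, 0.16])
([0.0008, -0.0004, 0.008], [-0.0, 0.06, 0.16])
[(array([331.74, 266.53]), 1505)]
[329.74389799 264.31492688]
```

The wrist view agrees with the estimate to about 2 px, so I descend along the tool axis.

>>> carry_out --plan '[{"grip":0.1,"dp":[0.0008,-0.0004,0.009],"rotation":[0,0,0.3]},{"grip":0.1,"dp":[0.0008,-0.0004,0.009],"rotation":[0,0,0.3]},{"grip":0.1,"dp":[0.0008,-0.0004,0.009],"rotation":[0,0,0.3]},{"grip":0.1,"dp":[0.0008,-0.0004,0.009],"rotation":[0,0,0.2]},{"grip":0.2,"dp":[0.0008,-0.0004,0.009],"rotation":[0,0,0.2]},{"grip":0.3,"dp":[0.0008,-0.0004,0.008],"rotation":[0,0,0]},{"grip":0.4,"dp":[0.0008,-0.0004,0.007],"rotation":[0,0,0]},{"grip":0.4,"dp":[0,0,0],"rotation":[0,0,0]}]'

```text
time_s: 10.0
tool_pos: [0.6349, 0.1551, 0.1774]
tool_rot: [-179.7, -24.6, 6.4]
force: [-0.1, -0.7, 0.1]
grip_width: 0.0592
```

```bash

python3 - <<'E'
from h import *
S=np.array([.6275,.1535,.195]);R=rotg(7,25)
rows(S+R.apply([0,0,.019]),R,2,0)
print(env.get_obs()['grip_width'])
im=env.read_camera('wrist');s=env.read_camera('scene')
cv2.imwrite('pics/w2.png',np.hstack([cv2.resize(im,(533,400)),cv2.resize(s[230:350,300:380],(267,400),interpolation=cv2.INTER_CUBIC)])[:,:,::-1])
E
```

```text
t 10.0 pos [0.6349 0.1551 0.1774] rot [-179.7   -24.58    6.36] F [-0.12 -0.65  0.07] total mm 0.9 deg [-0.   0.4 -0.6]
([0.0003, 0.0004, -0.0001], [-0.02, 0.21, -0.29])
([0.0003, 0.0004, -0.0001], [-0.02, 0.21, -0.29])
0.05915335302168922
```

View pics/w2.png

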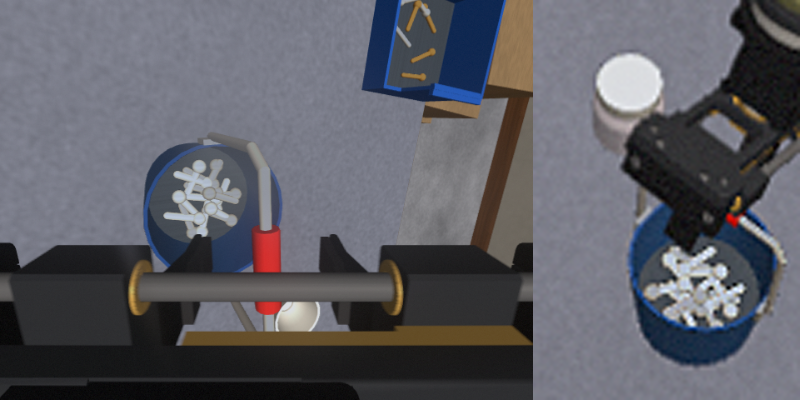

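The sleeve, at (267,270), sits midway between the open fingers. Closing at a moderate force.

>>> carry_out --plan '[{"grip":0.6,"dp":[0,0,0],"rotation":[0,0,0]},{"grip":0.7,"dp":[0,0,0],"rotation":[0,0,0]},{"grip":0.8,"dp":[0,0,0],"rotation":[0,0,0]},{"grip":0.9,"dp":[0,0,0],"rotation":[0,0,0]},{"grip":1,"dp":[0,0,0],"rotation":[0,0,0]},{"grip":1,"dp":[0,0,0],"rotation":[0,0,0]},{"grip":1,"dp":[0,0,0],"rotation":[0,0,0]},{"grip":1,"dp":[0,0,0],"rotation":[0,0,0]}]' --force 20

```text
time_s: 10.77
tool_pos: [0.6358, 0.1555, 0.182]
tool_rot: [-179.7, -24.9, 6.4]
force: [-0.1, -0.7, -1.3]
grip_width: 0.0134
```

>>> carry_out --plan '[{"grip":1,"dp":[-0.001,0,-0.002],"rotation":[0,0,0]},{"grip":1,"dp":[-0.001,0,-0.003],"rotation":[0,0,0]},{"grip":1,"dp":[0.0017,0,-0.0036],"rotation":[0,0,0]},{"grip":1,"dp":[0.0017,0,-0.0036],"rotation":[0,0,0]},{"grip":1,"dp":[0.0025,0,-0.0054],"rotation":[0,0,0]},{"grip":1,"dp":[0.0025,0,-0.0054],"rotation":[0,0,0]}]' --force 30

```text
time_s: 11.27
tool_pos: [0.6257, 0.153, 0.1988]
tool_rot: [-179.8, -23.9, 6.4]
force: [0.4, -0.5, -4.1]
grip_width: 0.013
```

>>> carry_out --plan '[{"grip":1,"dp":[0.0034,0,-0.0073],"rotation":[0,0,0]},{"grip":1,"dp":[0.0042,0,-0.009],"rotation":[0,0,0]},{"grip":1,"dp":[0.005,0,-0.011],"rotation":[0,0,0]},{"grip":1,"dp":[0.006,0,-0.013],"rotation":[0,0,0]},{"grip":1,"dp":[0.006,0,-0.013],"rotation":[0,0,0]},{"grip":1,"dp":[0.006,0,-0.013],"rotation":[0,0,0]},{"grip":1,"dp":[0.005,0,-0.011],"rotation":[0,0,0]},{"grip":1,"dp":[0.003,0,-0.007],"rotation":[0,0,0]}]'

```text
time_s: 11.93
tool_pos: [0.6271, 0.1532, 0.3025]
tool_rot: [-179.8, -24.1, 6.4]
force: [0.3, 0.2, -4.7]
grip_width: 0.013
```

```bash
cat >> h.py <<'E'
C0=np.array([.6525,-.164,0]);sx=np.array([.9963,.0862,0]);sy=np.array([-.0862,.9963,0])
def bar():
    p,R,o=st(); B=p-R.apply([0,0,.019]); d=B-C0
    print('t',round(o['time_s'],2),'bar stand x,y,z mm',(1e3*np.array([d@sx,d@sy,B[2]])).round(1),'rot',o['tool_rot'].round(1),'F',o['force'].round(2),'w',round(o['grip_width'],4)); return B
def fsteps(dx,dy,dz):
    p,R,o=st(); print('dp for stand',(dx,dy,dz),R.inv().apply(dx*sx+dy*sy+np.array([0,0,dz])).round(4))
E
python3 - <<'E'
from h import *
bar(); R=rotg(4.9,25)
rows(C0-.07*sx+np.array([0,0,.305])+R.apply([0,0,.019]),R,24)
im=env.read_camera('scene');w=env.read_camera('top')
cv2.imwrite('pics/l1.png',np.hstack([im[160:400,160:460],w[140:380,180:480]])[:,:,::-1])
E
```

```text
t 11.93 bar stand x,y,z mm [ -5.8 317.9 319.8] rot [-179.8  -24.1    6.4] F [ 0.33  0.25 -4.68] w 0.013
t 11.93 pos [0.6271 0.1532 0.3025] rot [-179.79  -24.12    6.39] F [ 0.33  0.25 -4.68] total mm 324.9 deg [-0.8  0.9  1.4]
([-0.003, 0.0132, -0.0007], [-0.03, 0.04, 0.06])
([-0.003, 0.0132, -0.0007], [-0.03, 0.04, 0.06])
([-0.003, 0.0132, -0.0007], [-0.03, 0.04, 0.06])
([-0.0029, 0.0132, -0.0007], [-0.03, 0.04, 0.06])
([-0.0029, 0.0132, -0.0007], [-0.03, 0.04, 0.06])
([-0.0029, 0.0132, -0.0007], [-0.03, 0.04, 0.06])
([-0.0029, 0.0132, -0.0007], [-0.03, 0.04, 0.06])
([-0.0029, 0.0132, -0.0007], [-0.03, 0.04, 0.06])
([-0.0029, 0.0132, -0.0007], [-0.03, 0.04, 0.06])
([-0.0029, 0.0132, -0.0007], [-0.03, 0.04, 0.06])
([-0.0029, 0.0132, -0.0007], [-0.03, 0.04, 0.06])
([-0.0028, 0.0132, -0.0006], [-0.03, 0.04, 0.06])
([-0.0028, 0.0132, -0.0006], [-0.03, 0.04, 0.06])
([-0.0028, 0.0132, -0.0006], [-0.03, 0.04, 0.06])
([-0.0028, 0.0132, -0.0006], [-0.03, 0.04, 0.06])
([-0.0028, 0.0132, -0.0006], [-0.03, 0.04, 0.06])
([-0.0028, 0.0132, -0.0006], [-0.03, 0.04, 0.06])
([-0.0028, 0.0132, -0.0006], [-0.03, 0.04, 0.06])
([-0.0027, 0.0132, -0.0006], [-0.03, 0.04, 0.06])
([-0.0027, 0.0132, -0.0006], [-0.03, 0.04, 0.06])
([-0.0027, 0.0132, -0.0006], [-0.03, 0.04, 0.06])
([-0.0027, 0.0133, -0.0006], [-0.03, 0.04, 0.06])
([-0.0027, 0.0133, -0.0006], [-0.03, 0.04, 0.06])
([-0.0027, 0.0133, -0.0006], [-0.03, 0.04, 0.06])
```

View pics/l1.png

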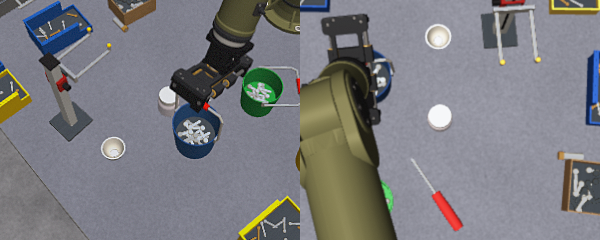

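Pail is up (≈4.5 N) and level. Traversing to the front of the fork.

>>> carry_out --plan '[{"grip":1,"dp":[-0.003,0.003,-0.001],"rotation":[0,0,0.1]},{"grip":1,"dp":[-0.005,0.006,-0.0015],"rotation":[0,0,0.1]},{"grip":1,"dp":[-0.006,0.01,-0.0015],"rotation":[0,0,0.1]},{"grip":1,"dp":[-0.006,0.014,-0.0015],"rotation":[0,0,0.1]},{"grip":1,"dp":[-0.006,0.017,-0.0015],"rotation":[0,0,0.1]},{"grip":1,"dp":[-0.006,0.018,-0.0015],"rotation":[0,0,0.1]},{"grip":1,"dp":[-0.006,0.018,-0.0015],"rotation":[0,0,0.1]},{"grip":1,"dp":[-0.006,0.018,-0.0015],"rotation":[0,0,0.1]}]'

```text
time_s: 12.7
tool_pos: [0.5856, 0.0409, 0.2857]
tool_rot: [-179.4, -23.5, 5.8]
force: [0.6, 0.2, -4.9]
grip_width: 0.013
```

>>> carry_out --plan '[{"grip":1,"dp":[-0.004,0.018,-0.001],"rotation":[0,0,0.1]},{"grip":1,"dp":[-0.003,0.018,0],"rotation":[0,0,0.1]},{"grip":1,"dp":[-0.002,0.018,0],"rotation":[0,0,0.1]},{"grip":1,"dp":[-0.002,0.018,0],"rotation":[0,0,0.1]},{"grip":1,"dp":[-0.002,0.018,0],"rotation":[0,0,0.1]},{"grip":1,"dp":[-0.002,0.018,0],"rotation":[0,0,0.1]},{"grip":1,"dp":[-0.002,0.017,0],"rotation":[0,0,0]},{"grip":1,"dp":[-0.002,0.016,0],"rotation":[0,0,0]}]'

```text
time_s: 13.37
tool_pos: [0.5675, -0.1195, 0.2666]
tool_rot: [-179.2, -22.6, 4.6]
force: [1.3, -0.9, -5.5]
grip_width: 0.013
```

```bash
python3 - <<'E'
from h import *
bar(); R=rotg(4.9,25)
rows(C0-.07*sx+np.array([0,0,.30])+R.apply([0,0,.019]),R,8)
E
```

```text
t 13.37 bar stand x,y,z mm [-88.2  51.5 284.2] rot [-179.2  -22.6    4.6] F [ 1.27 -0.85 -5.52] w 0.013
t 13.37 pos [ 0.5675 -0.1195  0.2666] rot [-179.21  -22.61    4.64] F [ 1.27 -0.85 -5.52] total mm 57.4 deg [-0.7  2.4 -0.3]
([0.003, 0.0064, -0.001], [-0.09, 0.3, -0.03])
([0.003, 0.0064, -0.001], [-0.09, 0.3, -0.03])
([0.003, 0.0064, -0.001], [-0.09, 0.3, -0.03])
([0.003, 0.0064, -0.001], [-0.09, 0.3, -0.03])
([0.003, 0.0064, -0.0009], [-0.09, 0.3, -0.03])
([0.003, 0.0064, -0.0009], [-0.09, 0.3, -0.03])
([0.003, 0.0065, -0.0009], [-0.09, 0.3, -0.03])
([0.003, 0.0065, -0.0009], [-0.09, 0.3, -0.03])
```

>>> carry_out --plan '[{"grip":1,"dp":[0.002,0.012,-0.002],"rotation":[0,0.4,0]},{"grip":1,"dp":[0.003,0.01,-0.002],"rotation":[0,0.4,0]},{"grip":1,"dp":[0.003,0.008,-0.002],"rotation":[0,0.4,0]},{"grip":1,"dp":[0.003,0.006,-0.002],"rotation":[0,0.4,0]},{"grip":1,"dp":[0.003,0.004,-0.002],"rotation":[0,0.3,0]},{"grip":1,"dp":[0.003,0.003,-0.002],"rotation":[0,0.3,0]},{"grip":1,"dp":[0.001,0.001,-0.001],"rotation":[0,0.2,0]},{"grip":1,"dp":[0,0,0],"rotation":[0,0,0]}]'

```text
time_s: 14.03
tool_pos: [0.5743, -0.1753, 0.2795]
tool_rot: [-179.2, -24.6, 4.0]
force: [0.0, 1.1, -3.8]
grip_width: 0.0131
```

```bash
python3 - <<'E'
from h import *
B=bar(); fsteps(.01,0,0);fsteps(0,0.01,0);fsteps(0,0,.01)
pt,ps,pw=[env.camera_params(n) for n in('top','scene','wrist')]
T,S,W=[env.read_camera(n) for n in('top','scene','wrist')]
print('yel top',[b[:2] for b in blobs(T,'yel',(370,190,430,215),3)],'scene',[b[:2] for b in blobs(S,'yel',(240,180,285,215),3)])
print('yel wrist',[b[:2] for b in blobs(W,'yel',(0,0,640,480),20)])
for q in([.6486,-.2004,.2491],[.6424,-.1285,.2491]): print('pred wrist',proj(pw,q))
print('red scene',[b[:2] for b in blobs(S,'red',(225,170,330,260),5)],'pred bar',proj(ps,B))
cv2.imwrite('pics/f1.png',np.hstack([cv2.resize(W,(533,400)),cv2.resize(S[170:290,200:280],(267,400),interpolation=cv2.INTER_CUBIC)])[:,:,::-1])
E
```

```text
t 14.03 bar stand x,y,z mm [-86.8  -4.7 296.8] rot [-179.2  -24.6    4. ] F [ 0.    1.14 -3.8 ] w 0.0131
dp for stand (0.01, 0, 0) [ 0.0091 -0.0001  0.0042]
dp for stand (0, 0.01, 0) [-0.0002 -0.01    0.0001]
dp for stand (0, 0, 0.01) [ 0.0042 -0.0001 -0.0091]
yel top [(array([382.1 , 202.05]), 20)] scene [(array([248.5, 189. ]), 16), (array([268.47, 205.13]), 15)]
yel wrist [(array([409.6 , 194.57]), 275), (array([421.75, 279.93]), 498), (array([476.35, 292.18]), 511), (array([269.22, 351.28]), 293), (array([369.41, 356.12]), 160), (array([321.7 , 404.26]), 6008)]
pred wrist [402.22381012 308.97427985]
pred wrist [407.83038088 195.13363077]
red scene [(array([282.11, 170.78]), 9), (array([225.25, 239.  ]), 8)] pred bar [279.40734057 164.66947093]
```

View pics/f1.png

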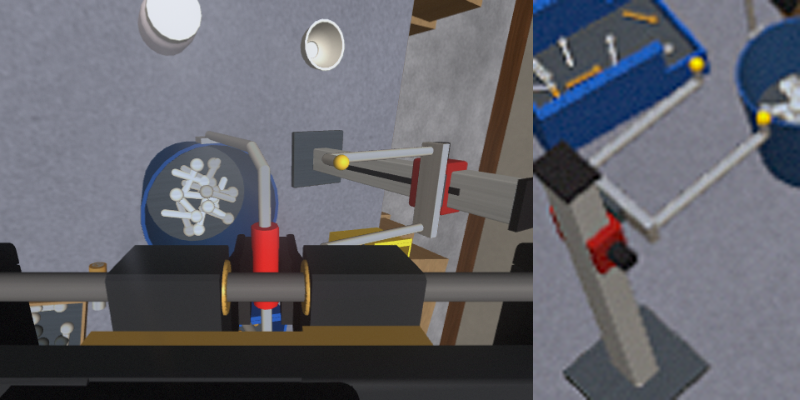

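Wrist view: the left fork tip at px (410,195) is within 2 px of prediction; the pail hangs level with the sleeve between the pads. Entering over the tips.

>>> carry_out --plan '[{"grip":1,"dp":[0.003,-0.0007,0.001],"rotation":[0,0,-0.1]},{"grip":1,"dp":[0.0055,-0.0007,0.002],"rotation":[0,0,-0.1]},{"grip":1,"dp":[0.0082,-0.0007,0.0035],"rotation":[0,0,-0.1]},{"grip":1,"dp":[0.0082,-0.0007,0.0035],"rotation":[0,0,-0.1]},{"grip":1,"dp":[0.0082,-0.0007,0.0035],"rotation":[0,0,-0.1]},{"grip":1,"dp":[0.0082,-0.0007,0.0035],"rotation":[0,0,-0.1]},{"grip":1,"dp":[0.0065,-0.0003,0.0025],"rotation":[0,0,-0.1]},{"grip":1,"dp":[0.004,-0.0003,0.0015],"rotation":[0,0,-0.1]}]'

```text
time_s: 14.85
tool_pos: [0.636, -0.1609, 0.2809]
tool_rot: [-179.5, -24.5, 5.2]
force: [0.4, -0.6, -4.6]
grip_width: 0.0132
```

```bash
python3 - <<'E'
from h import *
B=bar();
E
```

```text
t 14.85 bar stand x,y,z mm [-24.1   4.3 298.2] rot [-179.5  -24.5    5.2] F [ 0.43 -0.62 -4.59] w 0.0132
```

>>> carry_out --plan '[{"grip":1,"dp":[0.004,0.0004,0.0025],"rotation":[0,0,0]},{"grip":1,"dp":[0.006,0.0005,0.003],"rotation":[0,0,0]},{"grip":1,"dp":[0.007,0.0005,0.004],"rotation":[0,0,0]},{"grip":1,"dp":[0.007,0.0005,0.005],"rotation":[0,0,0]},{"grip":1,"dp":[0.005,0.0005,0.005],"rotation":[0,0,0]},{"grip":1,"dp":[0.003,0.0005,0.005],"rotation":[0,0,0]},{"grip":1,"dp":[0.002,0.0005,0.004],"rotation":[0,0,0]},{"grip":1,"dp":[0,0,0],"rotation":[0,0,0]}]'

```text
time_s: 15.52
tool_pos: [0.6846, -0.1599, 0.2665]
tool_rot: [-179.5, -24.4, 5.2]
force: [-0.5, 0.3, -5.0]
grip_width: 0.0129
```

```bash
python3 - <<'E'
from h import *
B=bar()
pt,ps,pw=[env.camera_params(n) for n in('top','scene','wrist')]
T,S,W=[env.read_camera(n) for n in('top','scene','wrist')]
print('yel wrist',[b[:2] for b in blobs(W,'yel',(0,0,640,480),60)]); print('red wrist',[b[:2] for b in blobs(W,'red',(0,0,640,480),60)])
print('pred',[proj(pw,q) for q in([.6486,-.2004,.2491],[.6424,-.1285,.2491])])
cv2.imwrite('pics/f2.png',np.hstack([cv2.resize(W,(533,400)),cv2.resize(S[150:270,200:280],(267,400),interpolation=cv2.INTER_CUBIC)])[:,:,::-1])
E
```

```text
t 15.52 bar stand x,y,z mm [ 24.5   1.2 283.8] rot [-179.5  -24.4    5.2] F [-0.48  0.25 -4.96] w 0.0129
yel wrist [(array([223.45, 226.87]), 469), (array([269.4 , 352.67]), 288), (array([369.33, 354.12]), 199), (array([334.34, 382.01]), 312), (array([321.05, 404.26]), 6255)]
red wrist [(array([438.57, 245.75]), 1144), (array([318.4 , 298.66]), 1756), (array([319.1 , 365.49]), 221)]
pred [array([229.62046791, 373.62203427]), array([220.06567406, 230.06835776])]
```

View pics/f2.png

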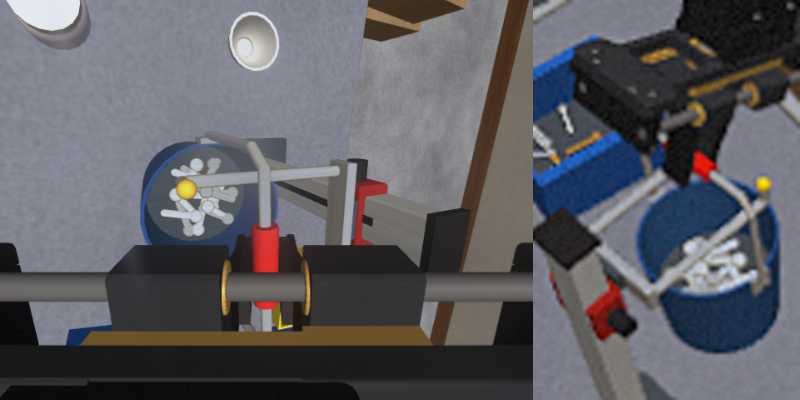

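Wrist view: the wire crosses above the left prong behind its yellow tip (186,188), with the sleeve inside the prongs. Lowering, faster at first and then in small steps while watching the force.

>>> carry_out --plan '[{"grip":1,"dp":[-0.0012,0,0.0025],"rotation":[0,0,0]},{"grip":1,"dp":[-0.0021,0,0.0045],"rotation":[0,0,0]},{"grip":1,"dp":[-0.0021,0,0.0045],"rotation":[0,0,0]},{"grip":1,"dp":[-0.0021,0,0.0045],"rotation":[0,0,0]},{"grip":1,"dp":[-0.0021,0,0.0045],"rotation":[0,0,0]},{"grip":1,"dp":[-0.001,0,0.002],"rotation":[0,0,0]},{"grip":1,"dp":[0,0,0],"rotation":[0,0,0]},{"grip":1,"dp":[0,0,0],"rotation":[0,0,0]}]'

```text
time_s: 16.33
tool_pos: [0.682, -0.1606, 0.2403]
tool_rot: [-179.5, -24.5, 5.1]
force: [0.7, -0.8, -4.9]
grip_width: 0.013
```

```bash
cat > fz.py <<'E'
from h import *
bar(); F=[]
for i in range(4): env.read_camera('top'); F.append(env.get_obs()['force'])
print('mean F',np.mean(F,0).round(2),'std',np.std(F,0).round(2))
E
python3 fz.py
```

```text
t 16.33 bar stand x,y,z mm [ 21.9   0.6 257.6] rot [-179.5  -24.5    5.1] F [ 0.69 -0.82 -4.89] w 0.013
mean F [ 0.23  0.23 -4.76] std [0.32 0.35 0.35]
```

>>> carry_out --plan '[{"grip":1,"dp":[-0.0004,0,0.0009],"rotation":[0,0,0]},{"grip":1,"dp":[-0.0004,0,0.0009],"rotation":[0,0,0]},{"grip":1,"dp":[-0.0004,0,0.0009],"rotation":[0,0,0]},{"grip":1,"dp":[-0.0004,0,0.0009],"rotation":[0,0,0]},{"grip":1,"dp":[-0.0004,0,0.0009],"rotation":[0,0,0]},{"grip":1,"dp":[-0.0004,0,0.0009],"rotation":[0,0,0]},{"grip":1,"dp":[-0.0004,0,0.0009],"rotation":[0,0,0]},{"grip":1,"dp":[0,0,0],"rotation":[0,0,0]}]'

```text
time_s: 17.2
tool_pos: [0.6831, -0.1607, 0.2347]
tool_rot: [-179.6, -24.6, 5.1]
force: [-1.4, -0.7, -4.9]
grip_width: 0.0129
```

```bash
python3 fz.py
```

```text
t 17.2 bar stand x,y,z mm [ 22.9   0.4 252. ] rot [-179.6  -24.6    5.1] F [-1.38 -0.66 -4.9 ] w 0.0129
mean F [-0.2   0.22 -4.52] std [0.4  0.41 0.24]
```

>>> carry_out --plan '[{"grip":1,"dp":[-0.0005,0,0.0009],"rotation":[0,0,0]},{"grip":1,"dp":[-0.0005,0,0.0009],"rotation":[0,0,0]},{"grip":1,"dp":[-0.0005,0,0.0009],"rotation":[0,0,0]},{"grip":1,"dp":[-0.0005,0,0.0009],"rotation":[0,0,0]},{"grip":1,"dp":[-0.0005,0,0.0009],"rotation":[0,0,0]},{"grip":1,"dp":[-0.0005,0,0.0009],"rotation":[0,0,0]},{"grip":1,"dp":[-0.0005,0,0.0009],"rotation":[0,0,0]},{"grip":1,"dp":[0,0,0],"rotation":[0,0,0]}]'

```text
time_s: 18.07
tool_pos: [0.6828, -0.1609, 0.2274]
tool_rot: [-179.6, -24.7, 5.1]
force: [0.3, 0.1, -4.4]
grip_width: 0.013
```

```bash
python3 fz.py
```

```text
t 18.07 bar stand x,y,z mm [ 22.5   0.4 244.6] rot [-179.6  -24.7    5.1] F [ 0.32  0.08 -4.37] w 0.013
mean F [ 0.21  0.26 -4.81] std [0.47 0.4  0.34]
```

>>> carry_out --plan '[{"grip":1,"dp":[-0.0005,0,0.0009],"rotation":[0,0,0]},{"grip":1,"dp":[-0.0005,0,0.0009],"rotation":[0,0,0]},{"grip":1,"dp":[-0.0005,0,0.0009],"rotation":[0,0,0]},{"grip":1,"dp":[0,0,0],"rotation":[0,0,0]}]'

```text
time_s: 18.6
tool_pos: [0.683, -0.161, 0.225]
tool_rot: [-179.6, -24.8, 5.2]
force: [-0.2, 0.8, -4.1]
grip_width: 0.0128
```

```bash
python3 fz.py
```

```text
t 18.6 bar stand x,y,z mm [2.270e+01 2.000e-01 2.422e+02] rot [-179.6  -24.8    5.2] F [-0.22  0.84 -4.14] w 0.0128
mean F [-0.07 -0.33 -4.53] std [0.15 0.26 0.22]
```

>>> carry_out --plan '[{"grip":1,"dp":[-0.0005,0,0.0009],"rotation":[0,0,0]},{"grip":1,"dp":[-0.0005,0,0.0009],"rotation":[0,0,0]},{"grip":1,"dp":[-0.0005,0,0.0009],"rotation":[0,0,0]},{"grip":1,"dp":[0,0,0],"rotation":[0,0,0]}]'

```text
time_s: 19.13
tool_pos: [0.6841, -0.1609, 0.2243]
tool_rot: [-179.7, -25.0, 5.2]
force: [-1.4, -0.5, -2.2]
grip_width: 0.0132
```

```bash
python3 fz.py
```

```text
t 19.13 bar stand x,y,z mm [2.370e+01 2.000e-01 2.415e+02] rot [-179.7  -25.     5.2] F [-1.36 -0.47 -2.19] w 0.0132
mean F [-0.58 -0.08 -2.74] std [0.45 0.27 0.6 ]
```

Contact: the fork has taken ~2 N at wire z ≈ 0.2415 m. I'll draw forward (towards the tips) with the load partly on.

>>> carry_out --plan '[{"grip":1,"dp":[-0.0018,0,-0.0009],"rotation":[0,0,0]},{"grip":1,"dp":[-0.0018,0,-0.0009],"rotation":[0,0,0]},{"grip":1,"dp":[-0.0018,0,-0.0009],"rotation":[0,0,0]},{"grip":1,"dp":[-0.0018,0,-0.0009],"rotation":[0,0,0]},{"grip":1,"dp":[-0.0018,0,-0.0009],"rotation":[0,0,0]},{"grip":1,"dp":[0,0,0],"rotation":[0,0,0]}]'

```text
time_s: 19.83
tool_pos: [0.6737, -0.162, 0.2244]
tool_rot: [-179.7, -25.1, 5.2]
force: [0.7, -0.5, -4.0]
grip_width: 0.0132
```

```bash
python3 fz.py
```

```text
t 19.83 bar stand x,y,z mm [ 13.2   0.  241.7] rot [-179.7  -25.1    5.2] F [ 0.67 -0.46 -4.04] w 0.0132
mean F [ 0.13 -0.   -3.42] std [0.44 0.39 0.38]
```

>>> carry_out --plan '[{"grip":1,"dp":[-0.0014,0,-0.0006],"rotation":[0,0,0]},{"grip":1,"dp":[-0.0014,0,-0.0006],"rotation":[0,0,0]},{"grip":1,"dp":[-0.0014,0,-0.0006],"rotation":[0,0,0]},{"grip":1,"dp":[-0.0014,0,-0.0006],"rotation":[0,0,0]},{"grip":1,"dp":[-0.0014,0,-0.0006],"rotation":[0,0,0]},{"grip":1,"dp":[0,0,0],"rotation":[0,0,0]}]'

```text
time_s: 20.53
tool_pos: [0.6664, -0.1626, 0.2244]
tool_rot: [-179.8, -25.1, 5.2]
force: [0.8, 1.6, -3.3]
grip_width: 0.0128
```

```bash
python3 fz.py
```

```text
t 20.53 bar stand x,y,z mm [5.900e+00 1.000e-01 2.416e+02] rot [-179.8  -25.1    5.2] F [ 0.81  1.59 -3.26] w 0.0128
mean F [ 0.23 -0.07 -3.08] std [0.31 0.43 0.36]
```

>>> carry_out --plan '[{"grip":1,"dp":[-0.001,0,-0.0004],"rotation":[0,0,0]},{"grip":1,"dp":[-0.001,0,-0.0004],"rotation":[0,0,0]},{"grip":1,"dp":[-0.001,0,-0.0004],"rotation":[0,0,0]},{"grip":1,"dp":[0,0,0],"rotation":[0,0,0]}]'

```text
time_s: 21.07
tool_pos: [0.6637, -0.1629, 0.2244]
tool_rot: [-179.8, -25.2, 5.3]
force: [-0.2, -0.6, -3.3]
grip_width: 0.0129
```

```bash
python3 fz.py
```

```text
t 21.07 bar stand x,y,z mm [3.200e+00 1.000e-01 2.416e+02] rot [-179.8  -25.2    5.3] F [-0.24 -0.6  -3.26] w 0.0129
mean F [ 0.38  0.44 -3.36] std [0.3  0.23 0.32]
```

>>> carry_out --plan '[{"grip":1,"dp":[-0.001,0,-0.0004],"rotation":[0,0,0]},{"grip":1,"dp":[-0.001,0,-0.0004],"rotation":[0,0,0]},{"grip":1,"dp":[-0.001,0,-0.0004],"rotation":[0,0,0]},{"grip":1,"dp":[0,0,0],"rotation":[0,0,0]}]'

```text
time_s: 21.6
tool_pos: [0.6607, -0.1631, 0.2244]
tool_rot: [-179.8, -25.2, 5.3]
force: [0.4, 0.6, -3.6]
grip_width: 0.0129
```

```bash
python3 fz.py
```

```text
t 21.6 bar stand x,y,z mm [1.000e-01 1.000e-01 2.416e+02] rot [-179.8  -25.2    5.3] F [ 0.38  0.62 -3.56] w 0.0129
mean F [ 0.48  0.5  -2.92] std [0.88 0.61 0.5 ]
```

>>> carry_out --plan '[{"grip":1,"dp":[-0.001,0,-0.0004],"rotation":[0,0,0]},{"grip":1,"dp":[-0.001,0,-0.0004],"rotation":[0,0,0]},{"grip":1,"dp":[0,0,0],"rotation":[0,0,0]}]'

```text
time_s: 22.05
tool_pos: [0.6594, -0.1632, 0.2247]
tool_rot: [-179.8, -25.3, 5.3]
force: [3.1, -1.1, -3.9]
grip_width: 0.0127
```

```bash
python3 fz.py; python3 - <<'E'
from h import *
pw=env.camera_params('wrist');W=env.read_camera('wrist')
print([b[:2] for b in blobs(W,'yel',(0,0,640,480),60)],[proj(pw,q) for q in([.6486,-.2004,.2491],[.6424,-.1285,.2491])])
cv2.imwrite('pics/f3.png',cv2.resize(W[150:350,200:440],(720,600),interpolation=cv2.INTER_CUBIC)[:,:,::-1])
E
```

```text
t 22.05 bar stand x,y,z mm [-1.200e+00  1.000e-01  2.419e+02] rot [-179.8  -25.3    5.3] F [ 3.13 -1.06 -3.9 ] w 0.0127
mean F [ 2.63 -0.   -4.23] std [0.41 0.45 0.6 ]
[(array([312.9 , 242.96]), 633), (array([269.17, 350.23]), 304), (array([369.34, 353.85]), 191), (array([324.54, 404.16]), 6156)] [array([312.40659078, 411.14227925]), array([312.74709338, 245.67144573])]
```

View pics/f3.png

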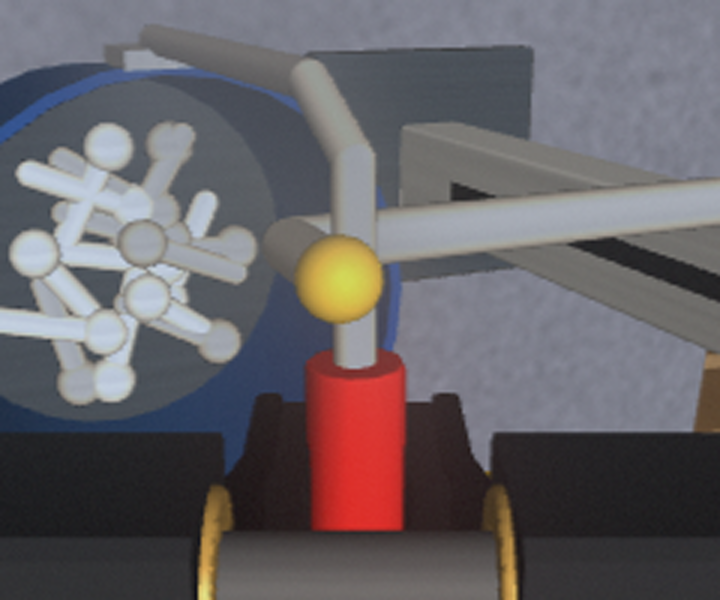

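The wire is against the left upturned tip and Fx is +2.6 N, so it is in the crook. Lowering the remaining weight on in small steps.

>>> carry_out --plan '[{"grip":1,"dp":[-0.0004,0,0.001],"rotation":[0,0,0]},{"grip":1,"dp":[-0.0004,0,0.001],"rotation":[0,0,0]},{"grip":1,"dp":[-0.0004,0,0.001],"rotation":[0,0,0]}]'

```text
time_s: 22.55
tool_pos: [0.6607, -0.1632, 0.2236]
tool_rot: [-179.8, -25.5, 5.3]
force: [-0.8, 0.2, 2.0]
grip_width: 0.0129
```

```bash
python3 fz.py
```

```text
t 22.55 bar stand x,y,z mm [1.000e-01 0.000e+00 2.407e+02] rot [-179.8  -25.5    5.3] F [-0.8   0.24  2.  ] w 0.0129
mean F [-0.6   0.81  1.18] std [0.26 0.42 0.52]
```

>>> carry_out --plan '[{"grip":1,"dp":[-0.0008,0,-0.0005],"rotation":[0,0,0]},{"grip":1,"dp":[-0.0009,0,-0.0004],"rotation":[0,0,0]}]'

```text
time_s: 22.92
tool_pos: [0.6592, -0.1632, 0.2241]
tool_rot: [-179.9, -25.6, 5.3]
force: [2.3, 1.4, -2.0]
grip_width: 0.0132
```

```bash
python3 fz.py
```

```text
t 22.92 bar stand x,y,z mm [-1.400e+00  1.000e-01  2.412e+02] rot [-179.9  -25.6    5.3] F [ 2.3   1.38 -2.02] w 0.0132
mean F [ 2.29 -0.12 -1.64] std [0.3  0.23 0.46]
```

>>> carry_out --plan '[{"grip":1,"dp":[-0.0005,0,0.0004],"rotation":[0,0,0]},{"grip":1,"dp":[-0.0002,0,0.0001],"rotation":[0,0,0]}]'

```text
time_s: 23.28
tool_pos: [0.6595, -0.1632, 0.2238]
tool_rot: [-179.9, -25.7, 5.3]
force: [2.5, 0.7, -0.3]
grip_width: 0.0125
```

```bash
python3 fz.py
```

```text
t 23.28 bar stand x,y,z mm [ -1.1   0.  240.9] rot [-179.9  -25.7    5.3] F [ 2.49  0.75 -0.31] w 0.0125
mean F [ 2.72  1.13 -0.63] std [0.91 0.11 0.78]
```

Weight is on the fork (tool Fz ≈ -0.5 N) and the wire is lightly against the tips. Easing the grip, then opening slowly.

>>> carry_out --plan '[{"grip":1,"dp":[0,0,0],"rotation":[0,0,0]},{"grip":0.9,"dp":[0,0,0],"rotation":[0,0,0]},{"grip":0.8,"dp":[0,0,0],"rotation":[0,0,0]},{"grip":0.75,"dp":[0,0,0],"rotation":[0,0,0]},{"grip":0.7,"dp":[0,0,0],"rotation":[0,0,0]},{"grip":0.65,"dp":[0,0,0],"rotation":[0,0,0]},{"grip":0.6,"dp":[0,0,0],"rotation":[0,0,0]},{"grip":0.5,"dp":[0,0,0],"rotation":[0,0,0]}]' --force 5

```text
time_s: 24.15
tool_pos: [0.6568, -0.1647, 0.222]
tool_rot: [-179.9, -25.3, 5.3]
force: [0.1, 0.3, -0.7]
grip_width: 0.0348
```

```bash
python3 fz.py; python3 - <<'E'
from h import *
pw,ps=env.camera_params('wrist'),env.camera_params('scene');W=env.read_camera('wrist');S=env.read_camera('scene')
a=[b for b in blobs(W,'red',(0,0,640,480),60)];print([b[:2] for b in a],[b[:2] for b in blobs(S,'red',(225,150,330,260),5)])
cv2.imwrite('pics/f4.png',np.hstack([cv2.resize(W[130:370,180:460],(467,400)),cv2.resize(S[150:270,210:310],(333,400),interpolation=cv2.INTER_CUBIC)])[:,:,::-1])
E
```

```text
t 24.15 bar stand x,y,z mm [ -3.9  -1.1 239.2] rot [-179.9  -25.3    5.3] F [ 0.1   0.26 -0.7 ] w 0.0348
mean F [ 0.28  0.03 -0.38] std [0.32 0.56 0.4 ]
[(array([533.37, 246.72]), 1056), (array([471.55, 264.04]), 321), (array([327.96, 299.08]), 1716), (array([327.67, 364.91]), 180)] [(array([258.43, 202.96]), 54), (array([225.25, 239.  ]), 8)]
```

View pics/f4.png

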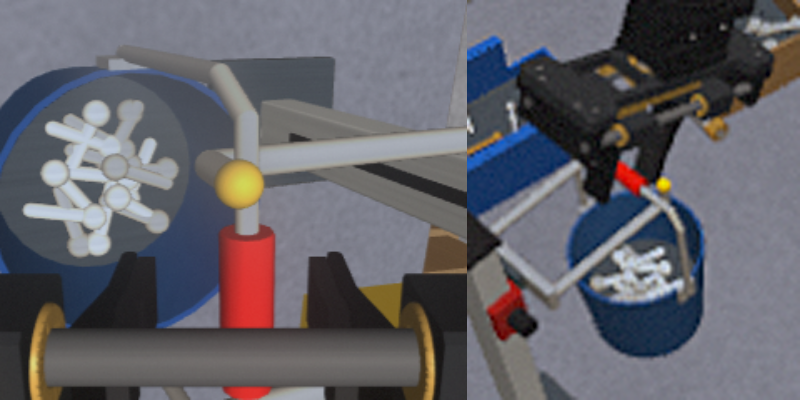

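Released: the pail hangs on the fork, sleeve (247,310) free between the fingers and wire at the tips. Retreating straight along the tool axis.

>>> carry_out --plan '[{"grip":0.4,"dp":[0.001,0,-0.002],"rotation":[0,0,0]},{"grip":0.4,"dp":[0.001,0,-0.005],"rotation":[0,0,0]},{"grip":0.4,"dp":[0.0005,0,-0.008],"rotation":[0,0,0]},{"grip":0.4,"dp":[0,0,-0.01],"rotation":[0,0,0]},{"grip":0.4,"dp":[0,0,-0.015],"rotation":[0,0,0]},{"grip":0.4,"dp":[0,0,-0.02],"rotation":[0,0,0]},{"grip":0.4,"dp":[0,0,-0.025],"rotation":[0,0,0]},{"grip":0.4,"dp":[0,0,-0.025],"rotation":[0,0,0]}]'

```text
time_s: 25.12
tool_pos: [0.6083, -0.1674, 0.324]
tool_rot: [-179.7, -24.9, 5.3]
force: [0.6, -0.7, -0.4]
grip_width: 0.052
```

>>> carry_out --plan '[{"grip":0.4,"dp":[0,0,-0.025],"rotation":[0,0,0]},{"grip":0.4,"dp":[-0.01,0,-0.025],"rotation":[0,0,0]},{"grip":0.4,"dp":[-0.02,0,-0.025],"rotation":[0,0,0]},{"grip":0.4,"dp":[-0.025,0,-0.01],"rotation":[0,0,0]},{"grip":0.4,"dp":[-0.025,0,0],"rotation":[0,0,0]},{"grip":0.4,"dp":[-0.025,0,0],"rotation":[0,0,0]},{"grip":0.4,"dp":[0,0,0],"rotation":[0,0,0]},{"grip":0.4,"dp":[0,0,0],"rotation":[0,0,0]}]'

```text
time_s: 25.78
tool_pos: [0.4845, -0.1817, 0.3848]
tool_rot: [179.7, -26.2, 5.5]
force: [1.6, 0.2, -0.0]
grip_width: 0.0521
```

```bash
python3 - <<'E'
from h import *
bar()
ps=env.camera_params('scene');pt=env.camera_params('top')
for i in range(10):
    S=env.read_camera('scene')
    if i%3==0: print('scene red',[b[:2] for b in blobs(S,'red',(235,180,290,225),20)],'yel',[b[0] for b in blobs(S,'yel',(240,180,285,215),3)], 'blue',[b[:2] for b in blobs(S,'blue',(235,200,300,270),100)])
    if i==0: S0=S.astype(int)
print('move diff',np.abs(S.astype(int)-S0).max(2)[180:270,225:310].max())
T=env.read_camera('top')
a=[b for b in blobs(T,'red',(370,170,430,230),20)];print('top red',[b[:2] for b in a])
b=[b for b in blobs(S,'red',(235,180,290,225),20)]
if a and b:
    X,e=tri([ray(pt,a[0][0]),ray(ps,b[0][0])]);d=X-C0;print('sleeve stand',(d@sx).round(4),(d@sy).round(4),X[2].round(4),e)
cv2.imwrite('pics/end.png',np.hstack([cv2.resize(S[120:360,150:390],(400,400),interpolation=cv2.INTER_CUBIC),cv2.resize(T[100:340,250:490],(400,400),interpolation=cv2.INTER_CUBIC)])[:,:,::-1])
E
```

```text
t 25.78 bar stand x,y,z mm [-177.3   -3.1  401.8] rot [179.7 -26.2   5.5] F [ 1.6   0.24 -0.03] w 0.0521
scene red [(array([255.65, 201.12]), 84)] yel [array([248.5, 189. ]), array([283.  , 187.75]), array([268.47, 205.13])] blue [(array([250.  , 216.77]), 246), (array([265.34, 242.03]), 588)]
scene red [(array([255.67, 201.1 ]), 83)] yel [array([248.53, 189.13]), array([283.5, 188. ]), array([268.5 , 205.29])] blue [(array([249.92, 216.83]), 248), (array([265.32, 242.12]), 585)]
scene red [(array([255.67, 201.1 ]), 83)] yel [array([248.5, 189. ]), array([283.38, 187.75]), array([268.47, 205.13])] blue [(array([250.  , 216.72]), 246), (array([265.24, 242.07]), 590)]
scene red [(array([255.75, 201.17]), 83)] yel [array([248.53, 189.13]), array([283.17, 187.67]), array([268.47, 205.13])] blue [(array([250.05, 216.74]), 246), (array([265.28, 242.08]), 587)]
move diff 22
top red [(array([400.  , 197.63]), 143)]
sleeve stand 0.0015 -0.0023 0.238 [np.float64(0.0007577822925969068), np.float64(0.0007577822925969881)]
```

View pics/end.png

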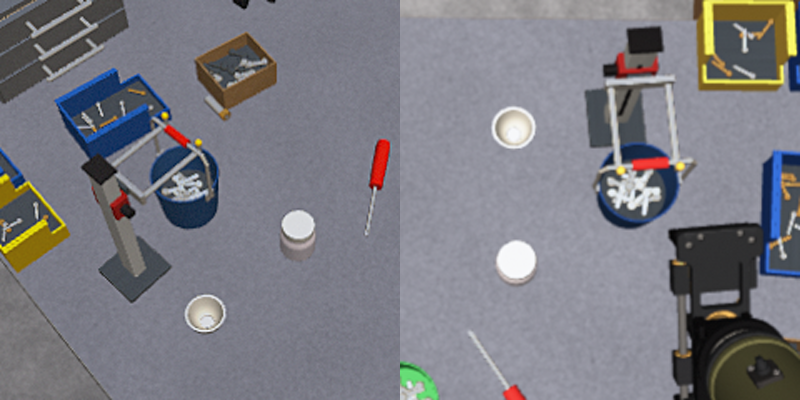

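The end view shows the pail hanging level and still. Its wire lies across both prongs at the tips, the sleeve is between them, and the arm is clear. Handing in.

```bash
python3 -c "
from cell import env
print(env.sign_off())"
```

```text
the job is handed in; nothing more can be done
None
```

The blue pail now hangs by its bail on the fork, and I handed the job in after about 26 s; `sign_off` gives no verdict.

- **Bail:** I swung it upright with the shut fingertips under the red sleeve. Forces stayed at about the sensor's 1–2 N noise, and the pail showed no sign of being dragged or tipped. I pinched the sleeve only once the bail was upright.
- **Hanging:** I carried the pail in over the fork tips and lowered it until the wire touched, at about 0.242 m. I drew it forward with a light pull of about 2.5 N until it met the tips, settled the rest of the weight, then let go and backed off. The fork carried at most about 6 N, read from the tool force.

**Last checks:**
- **Sleeve position:** the sleeve is about 1.5 mm behind and 2 mm to the side of the estimated crook, and 0.238 m high. In the final pictures the wire lies across both prongs at the tips, with the sleeve between them.
- **Stillness:** sleeve, tip and pail positions held within about 0.2 px over ten frames, and the arm touches nothing.
- **Other items:** those in the final crops look undisturbed. I did not measure each one, and the spare pail was outside the crops.

**Disagreements:**
- The tip position predicted by calibration differed from the wrist view by up to about 5 px.
- While I lowered the last of the weight, the wire slid back about 1 mm. I drew it forward again before letting go.

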